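# Load a label roll on its stand and lock it with the R-clip

## Task

Put the new roll of labels over the spindle of the label stand, down flat on its turntable, and lock it on with the R-clip that has the red grip: feel or look for the spindle's cross-hole, push the clip's straight leg through it and press on until the bent leg has snapped over the spindle and the clip sits fully home. Lower the roll rather than dropping it, do not force the clip against the spindle, and leave the other things on the desk where they are.

Things in the scene. Friction and masses are not known exactly. Their poses are not given: they have to be found in the camera images.
- label_stand: label stand, fixed to the desk: blue-grey base plate 158 x 116 x 10 mm (98 mm to its -x side, 60 mm to +x, 58 mm to either y side) with two white guide rollers 80 mm to the -x side (46 mm high), a grey turntable 76 mm across (top 16 mm above the desk) and an upright steel spindle. Origin on the desk, on the spindle's axis; z up
- spindle_top (a point): top end of the spindle on its axis, 86 mm above the desk, in the stand's axes; the spindle is 20 mm thick, tapered over its last 5 mm. It turns with the turntable against a felt brake (0.06 N m), so the cross-hole's bearing is NOT measured: seen from above it starts anywhere from 0.5 rad clockwise to 1.3 rad anticlockwise of the stand's y axis. A red line across the top end runs along the hole
- stand_hole (a point): middle of the cross-hole: the point on the spindle's axis 62 mm above the desk, in the stand's axes (they do not turn with the spindle). The hole is level, goes right through, is 6 mm wide and chamfered to 6.8 mm at both mouths; either mouth may be used
- roll_mid (a point): centre of the roll of white labels standing on the desk: 60 mm across, 42 mm tall, brown cardboard core 2 mm proud at both ends with a 23 mm bore; 100 to 180 g. The point is on its axis, 21 mm above its foot; either end may be up. Down on the turntable it is 37 mm above the desk and the core's top is 4 mm below the cross-hole's axis
- label_roll: the same roll; origin at the middle of its foot
- r_clip: R-clip lying flat: red grip 26 mm long (x), 22 wide (y), 10 high, wire loop behind it to x = -20 mm; origin under the grip's middle. Steel straight leg 4.4 mm thick along x at y = -7 mm, axis 2.2 mm above the underside, bevelled tip (3 mm) at x = 86 mm. Bent leg beside it (+y side, as high): a hump at x = 58 mm that fits round the spindle, then a nose flaring outward to x = 80 mm
- clip_grip (a point): centre of the clip's red grip, 5 mm above its underside; axes as r_clip
- clip_seat (a point): point on the straight leg's axis, 58 mm ahead (x) of the grip's centre and 7 mm to its -y side; it is in the middle of the cross-hole when the clip is home. The bent leg meets the spindle 20 mm before that, resists with about 3 to 6 N until about 12 mm before, snaps over, draws the clip inward and stops it firmly at home
- clip_leg (a joint): swing of the bent leg away from the straight leg, rad: 0 relaxed, about 0.05 to 0.08 while it rides over the spindle, 0 again when home; spring 12 N m/rad
- calculator: grey desk calculator 150 x 100 x 22 mm, origin at its underside; leave it
- tape_ring: white roll of sticky tape 49 mm across, 18 mm high, origin at its underside; not the labels; leave it
- yellow_tag: yellow key tag 75 x 24 x 9 mm, origin at its underside; leave it
- empty_core: the used-up roll's bare cardboard core, 32 mm across and 42 mm tall, standing, origin at its foot; leave it
There are look-alikes about, which are no part of the job. Leave any orange or turquoise look-alike of the label_roll alone.

How it is judged:
By the outcome, as a careful person would: the job done as asked, in the order asked, and still so for the second after the job is handed in, with the robot touching nothing.
It also fails if it takes over 70 s, if anything falls off the work surface, if the arm or the gripper's body presses on something with over 40 N, if the wrist force passes 120 N, or if a joint passes its speed limit or range.

## Robot

A 6-joint arm with a two-finger parallel gripper is mounted at the origin on the work surface; the furniture and walls round the work are solid. World frame = base frame: x ahead of the robot, y to its left, z up, the work surface at z = 0. Lengths are in m, angles in rad, forces in N, time in s.
With the tool pointing down it reaches from about 0.325 to 0.775 m from the base axis. Payload 9.3 kg.
Tool frame: the origin (TCP) lies between the finger pads; the fingertips stand 11 mm ahead of it and the grasp point (between the pads) lies 8 mm behind it (tip_extent is the distance from the TCP to the fingertips, in m); z points along the fingers, y is the direction in which the jaws open and shut (so a half turn about z gives the same grasp; the last joint's range is limited). The gripper opens to 85 mm and grips with 20 to 120 N. Pads are 22 mm wide; open, the fingers measure 114 mm over their backs; the gripper's body (76 mm by 85 mm) begins 54 mm behind the grasp point. The pads swing forward as they close: fully open they stand 13 mm farther back than shut.
Start: joints at [-0.153, 0.259, 0.021, 1.334, 0, 1.418], TCP at [0.55, -0, 0.22] pointing down, gripper open.
Joint ranges: [-3.04, 3.04], [-0.91, 1.82], [-1.04, 1.36], [-1.92, 1.95], [-1.52, 1.45], [-3.14, 3.14]. Speed limits (rad/s): [2.22, 2.22, 2.79, 3.14, 3.14, 3.14].

## Interface

Orientations are given as a unit quaternion [w, x, y, z].
In Python, from plant import * gives the robot as it stands.
- The arm moves only by the tool servo_tool, never from a script. Its argument "rows" is a list of rows, each a list of 7 numbers: the turn, a rotation vector about the tool's x, y, z in rad, then the shift along the tool's x, y, z in m, then the closure, from -1 (fully open) to 1 (shut). In form: [[wx, wy, wz, dx, dy, dz, gripper], ...]. A call has 1 to 5 rows; each row shifts and turns the pose as measured when the row begins, along the tool's axes as they then stand; what a row does not reach is not made up. A row lasts 1/12 s, in which the tool goes at most 41.7 mm and 7.16 degrees, less where a joint would pass 70% of its speed; a pose out of reach is approached as far as the arm can. A call is refused whole if a number of a shift passes 0.0417 or a number of a turn 0.125, either way. A call with a gripper value outside its range is refused whole. The fingers move at their own pace and stop on an object; "newtons" is the grip in N (left out, the last holds). Time passes only in rows, so rows that do not move let the fingers close. It gives the time, the measured TCP pose, the force and the opening at its end, in the units of the state.
- observe(): the state, without advancing time (a new reading comes with each control period).
- grab_frame(name): name is "scene" or "side" or "wrist"; returns (picture, depth): 400x640x3 uint8, blue, green, red; 400x640 float32, m along the optical axis (not along the pixel's ray), 0 where there is no reading.
- get_calibration(name): a dict with "camera_matrix" (3x3 intrinsics, pixels), "k1" (the pictures are not rectified: a ray, as slopes to the right and down, at radius r is drawn at 1 + k1 r^2 times it, then the intrinsics apply), "extrinsics" (4x4, takes a point from world to camera coordinates). Camera axes: x right, y down, z forward; pixel columns grow to the right and rows downward; lengths in m; the calibration is good to about 2 mm. A picture is of the moment at which its call begins: read the wrist's pose just before it. get_calibration takes no time and is no camera call; for the wrist camera it gives the pose at the moment of the call.
- hand_in(): hands the job in, once; it reports no verdict.
The state is a dict: "time_s": time; "joint_positions": joint angles; "joint_vel": joint speeds; "tau": joint torques, N m; "ee_pos": TCP position; "eef_rot": TCP orientation; "wrist_force": force on the tool from outside, world axes, zero at the start; "wrist_torque": the same for the moment, N m; "opening": opening from 0.0 (shut) to 1.0 (fully open).
Only numpy, scipy, OpenCV 4.12 (cv2) and the standard library are available. Lean on these libraries where they do the work, as an engineer would, in place of code of your own. Each camera call takes 0.05 s, during which the arm holds its last target. There are 200 camera calls.

## Working session

There is one attempt and no reset: what is moved stays moved. The work goes in short steps, Python scripts to look and compute and a tool call to move; the robot and the scene stay as the last step left them, time stands still between calls to the robot, and variables do not carry over. Pictures are saved under pics/ and viewed, about 8 in all and at most 12, crops included, and the job is handed in when it is done.

Besides the shell and the picture viewer there is one more tool, called after "Emit:" as name(argument=value, ...) on one line, values as JSON. servo_tool: Moves the arm, as the interface text tells. Its arguments: {"type":"object","properties":{"rows":{"type":"array","items":{"type":"array","items":{"type":"number"}}},"newtons":{"type":"number"}},"required":["rows"]}

```bash
mkdir -p pics; ls
cat > h.py <<'E'
from plant import *
import numpy as np, cv2
from scipy.spatial.transform import Rotation as R
def pt(cal,uv,depth):
    # pixel + depth -> world
    K=np.array(cal["camera_matrix"]);T=np.array(cal["extrinsics"])
    s=slope(cal,uv); c=np.append(s*depth,depth)
    return T[:3,:3].T@(c-T[:3,3])
def slope(cal,uv):
    K=np.array(cal["camera_matrix"])
    d=np.array([(uv[0]-K[0,2])/K[0,0],(uv[1]-K[1,2])/K[1,1]])
    s=d.copy()
    for _ in range(10): s=d/(1+cal["k1"]*(s@s))
    return s
def plane(cal,uv,z):
    T=np.array(cal["extrinsics"]);Rt=T[:3,:3].T
    o=-Rt@T[:3,3]; r=Rt@np.append(slope(cal,uv),1)
    return o+r*(z-o[2])/r[2]
def proj(cal,p):
    K=np.array(cal["camera_matrix"]);T=np.array(cal["extrinsics"])
    c=T[:3,:3]@np.array(p)+T[:3,3]; s=c[:2]/c[2]; s=s*(1+cal["k1"]*(s@s))
    return np.array([K[0,0]*s[0]+K[0,2],K[1,1]*s[1]+K[1,2]])
E
python3 - <<'E'
from h import *
print(observe())
for n in ("scene","side","wrist"):
    c=get_calibration(n); p,d=grab_frame(n); cv2.imwrite(f"pics/{n}0.png",p); np.savez(f"{n}0.npz",p=p,d=d,K=c["camera_matrix"],k1=c["k1"],T=c["extrinsics"])
    T=np.array(c["extrinsics"]);print(n,-T[:3,:3].T@T[:3,3],T[2,:3],c["camera_matrix"][0][0],c["k1"])
a=np.vstack([cv2.imread(f"pics/{n}0.png") for n in("scene","side")]);print(a.shape)
E
```

```text
pics
{'time_s': 0.0, 'joint_positions': array([-1.52620706e-01,  2.59202906e-01,  2.07592396e-02,  1.33371669e+00,
       -3.72561718e-06,  1.41820478e+00]), 'joint_vel': array([-0.00044787, -0.00052347,  0.0005182 ,  0.00127023,  0.00124246,
       -0.0012265 ]), 'tau': array([-2.65873996e-04, -5.55637658e+01,  3.44536042e+01,  1.31759423e-02,
       -2.94380488e-04,  4.47349430e-05]), 'ee_pos': array([5.49698133e-01, 2.92010824e-05, 2.19759374e-01]), 'eef_rot': array([-5.48859801e-04,  7.07116926e-01,  7.07096307e-01, -4.04843742e-04]), 'wrist_force': array([-0.0788065 ,  0.76570588,  0.63517271]), 'wrist_torque': array([ 0.00834486, -0.04502373,  0.05720819]), 'opening': 0.9998805321313112}
scene [ 0.04561788 -0.7839597   0.77427062] [ 0.36662694  0.66484871 -0.65081555] 384.33903050734096 -0.05791459738755721
side [-0.14254505 -1.26483405  1.1152376 ] [ 0.35299404  0.702508   -0.61796255] 482.39796957531973 -0.09691131259355824
wrist [0.54928708 0.07560876 0.37319877] [-0.00119584 -0.29392415 -0.955828  ] 308.9799391349061 0.002554838986992655
(800, 640, 3)
```

View pics/scene0.png

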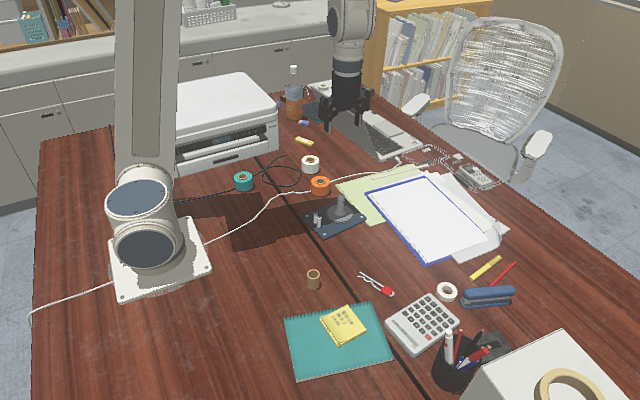

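View pics/side0.png

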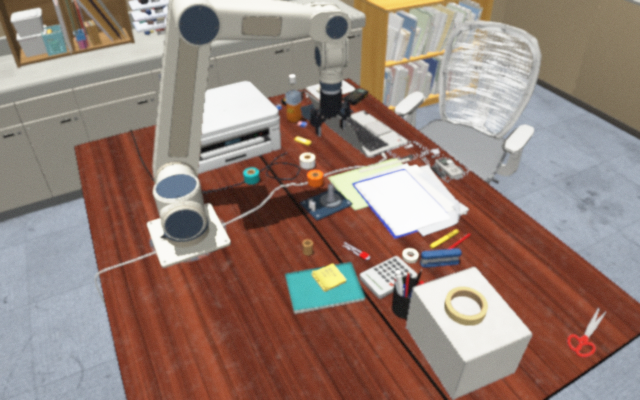

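The scene picture shows the white roll near (310,163), orange at (320,186), turquoise at (243,181), the stand at (338,215) and the clip's red grip at (387,291) with its legs pointing up-left. The side picture shows the same layout.

Run:
```python
from h import *
z=np.load("scene0.npz");c=dict(camera_matrix=z["K"],k1=float(z["k1"]),extrinsics=z["T"]);p,d=z["p"],z["d"]
v,u=np.mgrid[0:400,0:640]
W=np.full((400,640,3),np.nan)
for y in range(120,340):
  for x in range(200,480):
    if d[y,x]>0: W[y,x]=pt(c,(x,y),d[y,x])
np.save("W.npy",W)
hsv=cv2.cvtColor(p,cv2.COLOR_BGR2HSV)
def rep(n,m,extra=None):
    q=W[m]; q=q[~np.isnan(q[:,0])]
    print(n,len(q),"mean",q.mean(0).round(4),"min",q.min(0).round(4),"max",q.max(0).round(4))
box=lambda x0,x1,y0,y1:(u>=x0)&(u<x1)&(v>=y0)&(v<y1)
rep("desk",box(240,280,300,312))
rep("roll all",box(295,325,150,178)&(W[...,2]>0.01))
rep("roll top",box(295,325,150,178)&(W[...,2]>0.034))
m=box(295,325,150,178)&(W[...,2]>0.036); (x,y),r=cv2.minEnclosingCircle(W[m][:,:2].astype(np.float32)); print("circ",x,y,r)
red=box(370,400,275,300)&((hsv[...,0]<8)|(hsv[...,0]>172))&(hsv[...,1]>190)&(hsv[...,2]>150); rep("grip",red)
print(cv2.minAreaRect(W[red][:,:2].astype(np.float32)))
br=box(350,385,265,295)&(hsv[...,1]<90)&(hsv[...,2]>110); rep("legs",br)
st=box(300,370,180,245); rep("stand>60",st&(W[...,2]>0.06)&(W[...,0]>.3)); rep("spind", st&(W[...,2]>0.075))
rep("base",box(305,370,205,240)&(hsv[...,0]>90)&(hsv[...,0]<130)&(hsv[...,2]<110)&(hsv[...,1]>60))
cv2.imwrite("pics/crop1.png",np.hstack([cv2.resize(p[140:250,290:380],None,fx=4,fy=4,interpolation=2),cv2.resize(p[230:340,340:430],None,fx=4,fy=4,interpolation=2)]))
cv2.imwrite("pics/w0v.png",np.load("wrist0.npz")["p"])
```

```text
desk 476 mean [ 0.1851 -0.2626  0.0013] min [ 0.1388 -0.2971 -0.0026] max [ 0.232  -0.2286  0.0057]
roll all 297 mean [0.535  0.1557 0.0341] min [0.4902 0.0644 0.0101] max [0.5693 0.2013 0.0474]
roll top 187 mean [0.537  0.1577 0.0411] min [0.5072 0.0644 0.0344] max [0.5693 0.2013 0.0474]
circ 0.5399110317230225 0.1328641027212143 0.06900358200073242<stdin>:12: RuntimeWarning: Mean of empty slice.
  ret = um.true_divide(
Traceback (most recent call last):
ValueError: zero-size array to reduction operation minimum which has no identity
```

Run:
```python
from h import *
z=np.load("scene0.npz");p=z["p"];W=np.load("W.npy")
v,u=np.mgrid[0:400,0:640]
hsv=cv2.cvtColor(p,cv2.COLOR_BGR2HSV)
def rep(n,m):
    q=W[m]; q=q[~np.isnan(q[:,0])]
    if len(q)<3: print(n,len(q));return
    print(n,len(q),"med",np.median(q,0).round(4),"min",q.min(0).round(4),"max",q.max(0).round(4),np.round(cv2.minAreaRect(q[:,:2].astype(np.float32))[1:2],3))
box=lambda x0,x1,y0,y1:(u>=x0)&(u<x1)&(v>=y0)&(v<y1)
rep("roll top",box(300,321,153,172)&(W[...,2]>0.036)&(W[...,1]>.1))
red=box(370,400,275,300)&((hsv[...,0]<8)|(hsv[...,0]>172))&(hsv[...,1]>190)&(hsv[...,2]>190);rep("grip",red);print(hsv[291,387])
br=box(350,385,265,295)&(hsv[...,1]<90)&(hsv[...,2]>110); rep("legs",br)
st=box(300,370,180,245); rep("stand>60",st&(W[...,2]>0.06)); rep("spind", st&(W[...,2]>0.075))
cv2.imwrite("pics/crop1.png",np.hstack([cv2.resize(p[140:250,290:380],None,fx=4,fy=4,interpolation=2),cv2.resize(p[230:340,340:430],None,fx=4,fy=4,interpolation=2)]))
cv2.imwrite("pics/w0v.png",np.load("wrist0.npz")["p"])
```

```text
roll top 156 med [0.538  0.1661 0.0412] min [0.512  0.1402 0.0361] max [0.5693 0.2013 0.0474] [[0.061 0.057]]
grip 0
[  1 166 207]
legs 149 med [ 0.4574 -0.3237  0.003 ] min [ 0.404  -0.3597 -0.0019] max [ 0.4808 -0.2683  0.0096] [[0.092 0.067]]
stand>60 63 med [ 0.5073 -0.0847  0.0792] min [ 0.4997 -0.0901  0.0626] max [ 0.5185 -0.0713  0.0897] [[0.018 0.018]]
spind 41 med [ 0.5082 -0.0834  0.0837] min [ 0.4997 -0.0901  0.0759] max [ 0.5185 -0.0713  0.0897] [[0.018 0.017]]
```

View pics/crop1.png

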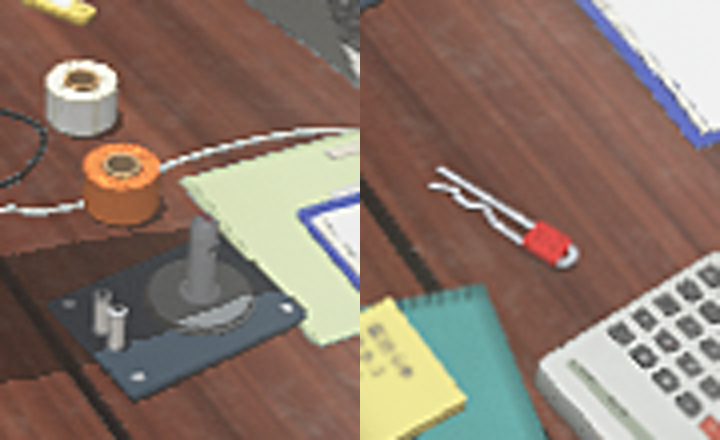

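View pics/w0v.png

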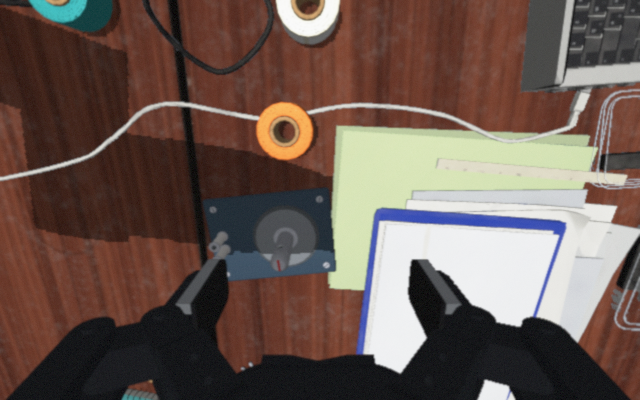

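The crop shows a white roll, the spindle at about (200,255) and the clip with its red grip to the lower right and legs up-left. In the wrist view, world +x is right and +y is up. The red line on the spindle's top, at (278,265), runs roughly along y.

Emit:
servo_tool(rows=[[0,0,0,0.03,0,0,-1],[0,0,0,0.035,-0.003,0,-1],[0,0,0,0.035,-0.003,0,-1],[0,0,0,0.03,-0.003,0,-1],[0,0,0,0,0,0,-1]])

```text
time_s: 0.57
ee_pos: [0.5407, 0.1325, 0.218]
eef_rot: [-0.001, 0.709, 0.705, -0.001]
wrist_force: [0.3, -0.3, 0.7]
opening: 1.001
```

```bash
cat > w.py <<'E'
from h import *
import sys
def snap(n,cam="wrist"):
    c=get_calibration(cam); p,d=grab_frame(cam)
    cv2.imwrite(f"pics/{n}.png",p); np.savez(f"{n}.npz",p=p,d=d,K=c["camera_matrix"],k1=c["k1"],T=c["extrinsics"])
    return c,p,d
def load(n):
    z=np.load(n+".npz");return dict(camera_matrix=z["K"],k1=float(z["k1"]),extrinsics=z["T"]),z["p"],z["d"]
def big(m):
    n,l,s,ce=cv2.connectedComponentsWithStats(m.astype(np.uint8)); i=1+np.argmax(s[1:,4]); return l==i,s[i],ce[i]
def outline_world(c,mask,z):
    k=max(cv2.findContours(mask.astype(np.uint8),cv2.RETR_EXTERNAL,cv2.CHAIN_APPROX_NONE)[0],key=len)[:,0]
    return np.array([plane(c,q,z)[:2] for q in k.astype(float)])
E
python3 - <<'E'
from w import *
print(observe()["ee_pos"],observe()["time_s"])
c,p,d=snap("w1")
v,u=np.mgrid[0:400,0:640]; h=cv2.cvtColor(p,cv2.COLOR_BGR2HSV)
g=proj(c,(.54,.17,.04));print("roll guess px",g)
near=(np.hypot(u-g[0],v-g[1])<70)
m,s,ce=big(near&(h[...,1]<60)&(h[...,2]>150)); print("white",s,ce)
# use depth: top face
W=np.array([[pt(c,(x,y),d[y,x]) for x in range(int(g[0])-70,int(g[0])+70)] for y in range(max(0,int(g[1])-70),int(g[1])+70)])
t=np.isfinite(W[...,2])&(W[...,2]>0.033)&(W[...,2]<.055)&(np.hypot(W[...,0]-.54,W[...,1]-.17)<.045)
t,s,ce=big(t);q=W[t];print(len(q),np.median(q,0),q.min(0),q.max(0),cv2.minEnclosingCircle(q[:,:2].astype(np.float32)))
g0=(int(g[0]),int(g[1]))
cv2.imwrite("pics/c1.png",p)
c0,p0,d0=load("wrist0"); h0=cv2.cvtColor(p0,cv2.COLOR_BGR2HSV)
r,s,ce=big((abs(u-278)<20)&(abs(v-262)<20)&((h0[...,0]<10)|(h0[...,0]>170))&(h0[...,1]>100));print("red",s,ce,plane(c0,ce,.086))
E
```

```text
[0.54066351 0.13250393 0.21799101] 0.5667
roll guess px [318.21403777 147.00009549]
white [ 289  114   58   59 1902] [317.35541535 142.83017876]
2126 [0.53887341 0.17435074 0.03988884] [0.50890797 0.14394129 0.03304928] [0.56855507 0.20260246 0.04354741] ((0.5388209223747253, 0.17348633706569672), 0.03001473657786846)
red [259 276  39   6 178] [280.51685393 279.09550562] [ 0.50957149 -0.09460799  0.086     ]
```

View pics/w1.png

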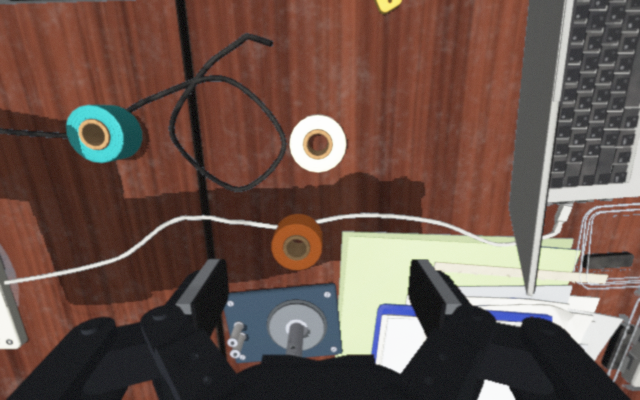

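White roll top at (317,143), core hole in its middle; orange is 85 mm away toward -y. Checking laptop clearance next.

Run:
```python
from w import *
c,p,d=load("w1")
for y in (60,110,150,190,230):
    print(y,[tuple(pt(c,(x,y),d[y,x]).round(3)) for x in (505,515,525,535,545,560)])
print(plane(c,(317.6,143.7),.042))
# spindle
W=np.array([[pt(c,(x,y),d[y,x]) for x in range(240,345)] for y in range(285,356)])
t=(W[...,2]>.078)&(W[...,2]<.095);q=W[t];print(len(q),q.mean(0),q.min(0),q.max(0))
```

```text
60 [(np.float64(0.745), np.float64(0.258), np.float64(-0.0)), (np.float64(0.755), np.float64(0.258), np.float64(0.001)), (np.float64(0.745), np.float64(0.253), np.float64(0.036)), (np.float64(0.708), np.float64(0.243), np.float64(0.109)), (np.float64(0.685), np.float64(0.237), np.float64(0.156)), (np.float64(0.666), np.float64(0.231), np.float64(0.196))]
110 [(np.float64(0.755), np.float64(0.206), np.float64(-0.001)), (np.float64(0.765), np.float64(0.206), np.float64(0.0)), (np.float64(0.727), np.float64(0.206), np.float64(0.078)), (np.float64(0.697), np.float64(0.206), np.float64(0.138)), (np.float64(0.676), np.float64(0.207), np.float64(0.177)), (np.float64(0.805), np.float64(0.205), np.float64(0.016))]
150 [(np.float64(0.762), np.float64(0.16), np.float64(0.0)), (np.float64(0.756), np.float64(0.164), np.float64(0.028)), (np.float64(0.715), np.float64(0.174), np.float64(0.108)), (np.float64(0.689), np.float64(0.18), np.float64(0.158)), (np.float64(0.671), np.float64(0.185), np.float64(0.191)), (np.float64(0.812), np.float64(0.162), np.float64(0.019))]
190 [(np.float64(0.77), np.flo
[... 201 characters left out ...]
.176)), (np.float64(0.675), np.float64(0.161), np.float64(0.193)), (np.float64(0.827), np.float64(0.114), np.float64(0.014))]
230 [(np.float64(0.779), np.float64(0.058), np.float64(-0.0)), (np.float64(0.726), np.float64(0.098), np.float64(0.098)), (np.float64(0.695), np.float64(0.12), np.float64(0.155)), (np.float64(0.674), np.float64(0.136), np.float64(0.193)), (np.float64(0.83), np.float64(0.058), np.float64(0.0)), (np.float64(0.842), np.float64(0.061), np.float64(0.01))]
[0.53938773 0.17366789 0.042     ]<stdin>:8: RuntimeWarning: Mean of empty slice.
  ret = um.true_divide(
Traceback (most recent call last):
ValueError: zero-size array to reduction operation minimum which has no identity
```

Emit:
servo_tool(rows=[[0,0,0,0.02,-0.001,0.03,-1],[0,0,0,0.02,-0.001,0.03,-1],[0,0,0,0,0,0.02,-1],[0,0,0,0,0,0,-1]])

```text
time_s: 0.95
ee_pos: [0.5403, 0.1706, 0.1362]
eef_rot: [0.001, 0.709, 0.705, -0.001]
wrist_force: [-0.3, -0.0, -1.4]
opening: 0.998
```

Emit:
servo_tool(rows=[[0,0,0,0.003,-0.001,0.035,-1],[0,0,0,0,0,0.035,-1],[0,0,0,0,0,0.03,-1],[0,0,0,0,0,0.013,-1],[0,0,0,0,0,0.002,-1]])

```text
time_s: 1.37
ee_pos: [0.5431, 0.1694, 0.0219]
eef_rot: [0.003, 0.711, 0.704, 0.001]
wrist_force: [-0.0, -0.5, -0.3]
opening: 1.001
```

Emit:
servo_tool(rows=[[0,0,0,0,0,0,0.2],[0,0,0,0,0,0,0.6],[0,0,0,0,0,0,1],[0,0,0,0,0,0,1],[0,0,0,0,0,0,1]], newtons=30)

```text
time_s: 1.78
ee_pos: [0.5466, 0.1675, 0.0306]
eef_rot: [0.005, 0.712, 0.703, 0.004]
wrist_force: [-16.3, -1.4, 30.6]
opening: 0.305
```

Run:
```python
from w import *
o=observe();print(o["time_s"],o["ee_pos"],o["wrist_force"],o["opening"],o["wrist_torque"])
c,p,d=snap("w2"); c2,p2,d2=snap("s2","scene")
g=proj(c2,(.54,.17,.04)).astype(int); print(g)
y0,x0=max(0,g[1]-60),g[0]-80
cv2.imwrite("pics/c2.png",np.vstack([p[100:400],cv2.resize(p2[y0:y0+100,x0:x0+160],(640,300))[:,:]]) )
```

```text
1.7833 [0.54659109 0.16752804 0.0305652 ] [-16.26263488  -1.35271967  30.56137565] 0.3051731633159104 [-0.30110485  3.00234141  0.06498406]
[310 160]
```

View pics/c2.png

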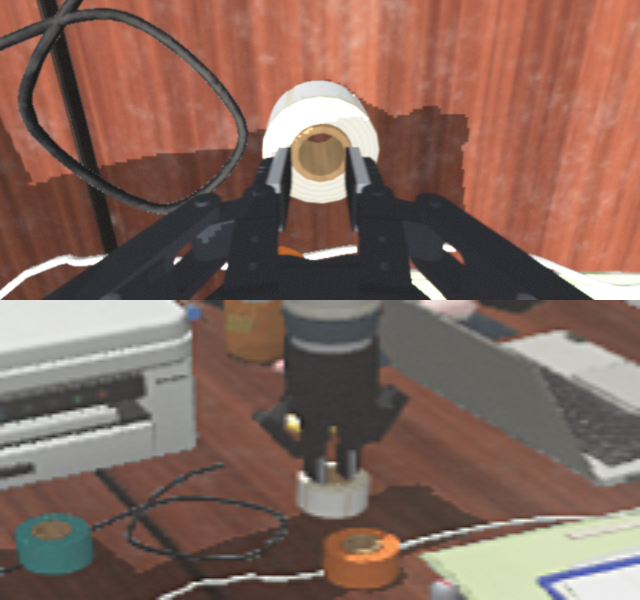

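The wrist part shows the finger tips closed over the roll's top near the core (about (280,170) and (360,170)), not around its sides. Checking depths.

Run:
```python
from w import *
c,p,d=load("w2")
for n,(x,y) in dict(Ltip=(283,255),Ltip2=(280,275),Rtip=(356,255),Rmid=(362,275),rolltopfar=(320,210),core=(297,250),rollL=(268,255),near=(320,295),desk=(150,250),front=(320,190)).items():
    print(n,pt(c,(x,y),d[y,x]).round(4))
v,u=np.mgrid[0:400,0:640];h=cv2.cvtColor(p,cv2.COLOR_BGR2HSV)
W=np.array([[pt(c,(x,y),d[y,x]) for x in range(255,385)] for y in range(175,310)])
m=(h[175:310,255:385,1]<50)&(h[175:310,255:385,2]>200);q=W[m];print(q.min(0),q.max(0))
t=q[q[:,2]>.04];print(len(t)); A=np.c_[t[:,:2],np.ones(len(t))];print(np.linalg.lstsq(A,t[:,2],rcond=None)[0])
```

```text
Ltip [0.5297 0.1793 0.0546]
Ltip2 [0.5303 0.1796 0.073 ]
Rtip [0.5633 0.1788 0.055 ]
Rmid [0.5634 0.1788 0.0728]
rolltopfar [0.5472 0.1965 0.0415]
core [0.5354 0.176  0.0425]
rollL [0.5206 0.173  0.0414]
near [0.5466 0.1489 0.0412]
desk [ 4.375e-01  1.576e-01 -1.000e-04]
front [0.5475 0.2033 0.029 ]
[ 0.50932079  0.11513103 -0.00138334] [0.57700426 0.24324128 0.18384751]
3645
[-0.00874583  0.19683202  0.01140717]
```

Run:
```python
from w import *
c,p,d=load("w2")
for x in (283,290,350,356):
    print(x,[(y,tuple(int(a) for a in p[y,x]),*(float(a) for a in pt(c,(x,y),d[y,x]).round(3))) for y in range(236,268,4)])
cv2.imwrite("pics/c3.png",cv2.resize(p[160:310,240:400],(800,750),interpolation=cv2.INTER_CUBIC)[:600])
```

```text
283 [(236, (255, 255, 255), 0.529, 0.183, 0.041), (240, (255, 255, 255), 0.528, 0.181, 0.041), (244, (255, 255, 255), 0.528, 0.179, 0.041), (248, (164, 163, 159), 0.529, 0.179, 0.047), (252, (153, 148, 145), 0.529, 0.179, 0.052), (256, (148, 145, 141), 0.53, 0.179, 0.056), (260, (137, 130, 128), 0.53, 0.179, 0.06), (264, (121, 117, 115), 0.53, 0.179, 0.063)]
290 [(236, (255, 255, 255), 0.532, 0.183, 0.041), (240, (255, 255, 255), 0.532, 0.181, 0.041), (244, (195, 217, 223), 0.532, 0.178, 0.04), (248, (68, 85, 102), 0.532, 0.179, 0.047), (252, (61, 77, 93), 0.533, 0.18, 0.052), (256, (57, 74, 88), 0.533, 0.177, 0.052), (260, (58, 73, 86), 0.533, 0.176, 0.053), (264, (53, 60, 63), 0.533, 0.174, 0.054)]
350 [(236, (225, 239, 241), 0.562, 0.182, 0.04), (240, (187, 207, 215), 0.562, 0.179, 0.039), (244, (134, 159, 179), 0.562, 0.178, 0.042), (248, (137, 134, 129), 0.561, 0.179, 0.047), (252, (118, 113, 112), 0.561, 0.179, 0.052), (256, (87, 84, 83), 0.56, 0.179, 0.056), (260, (61, 59, 57), 0.56, 0.179, 0.06), (264, (46, 45, 45), 0.559, 0.179, 0.064)]
356 [(236, (229, 241, 243), 0.565, 0.182, 0.04), (240, (225, 238, 241), 0.565, 0.18, 0.04), (244, (222, 235, 238), 0.565, 0.177, 0.04), (248, (155, 151, 148), 0.564, 0.178, 0.047), (252, (155, 149, 147), 0.564, 0.179, 0.052), (256, (155, 149, 145), 0.563, 0.179, 0.056), (260, (153, 147, 143), 0.563, 0.179, 0.06), (264, (154, 147, 143), 0.562, 0.178, 0.063)]
```

View pics/c3.png

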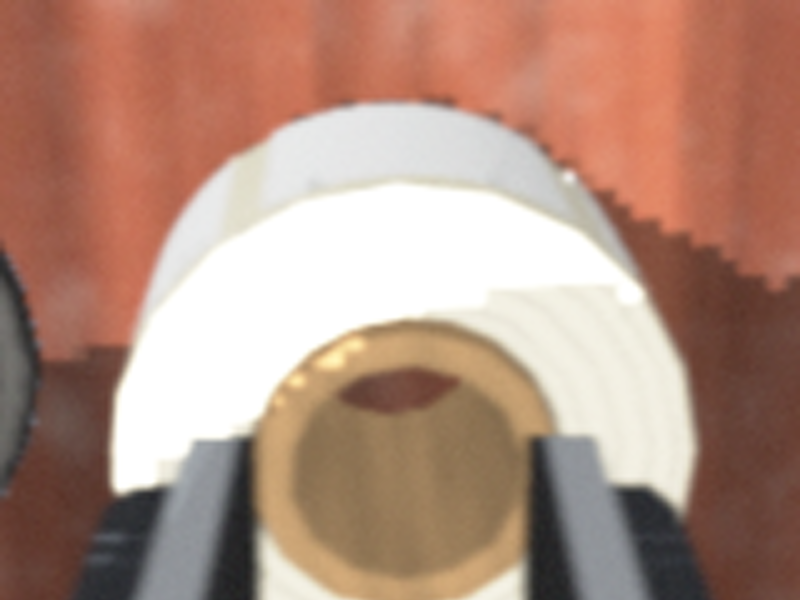

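Run:
```python
from w import *
c,p,d=load("wrist0")
for x in (216,222,418,424):
    print(x,[(y,*(float(a) for a in pt(c,(x,y),d[y,x]).round(3))) for y in range(256,300,6)])
```

```text
216 [(256, 0.429, -0.089, 0.043), (262, 0.504, 0.012, 0.251), (268, 0.506, 0.011, 0.255), (274, 0.506, 0.01, 0.258), (280, 0.506, 0.007, 0.259), (286, 0.506, 0.004, 0.258), (292, 0.506, 0.002, 0.259), (298, 0.506, -0.0, 0.261)]
222 [(256, 0.433, -0.093, 0.035), (262, 0.506, 0.01, 0.248), (268, 0.506, 0.008, 0.25), (274, 0.506, 0.005, 0.25), (280, 0.507, 0.003, 0.252), (286, 0.506, 0.0, 0.252), (292, 0.506, -0.002, 0.253), (298, 0.506, -0.005, 0.254)]
418 [(256, 0.674, -0.099, 0.023), (262, 0.593, 0.011, 0.25), (268, 0.592, 0.011, 0.255), (274, 0.592, 0.009, 0.256), (280, 0.591, 0.007, 0.258), (286, 0.592, 0.004, 0.257), (292, 0.592, 0.001, 0.258), (298, 0.591, -0.001, 0.26)]
424 [(256, 0.681, -0.099, 0.024), (262, 0.596, 0.011, 0.25), (268, 0.594, 0.012, 0.257), (274, 0.592, 0.011, 0.261), (280, 0.591, 0.011, 0.264), (286, 0.592, 0.008, 0.265), (292, 0.592, 0.006, 0.265), (298, 0.591, 0.004, 0.266)]
```

Emit:
servo_tool(rows=[[0,0,0,0,0,0,1]], newtons=30)

```text
time_s: 1.97
ee_pos: [0.5475, 0.1679, 0.0326]
eef_rot: [0.005, 0.711, 0.703, 0.006]
wrist_force: [0.2, 0.5, -0.4]
opening: 0.002
```

Tips measured at close range sit about 11 mm *above* the reported TCP when shut (about 25 mm when open), so my descent was too shallow. I'll lift, reopen and re-measure the roll.

Emit:
servo_tool(rows=[[0,0,0,0,0,-0.03,1],[0,0,0,0,0,-0.04,-1],[0,0,0,0,0,-0.04,-1],[0,0,0,-0.03,0,-0.02,-1],[0,0,0,0,0,0,-1]])

```text
time_s: 2.38
ee_pos: [0.5453, 0.137, 0.1713]
eef_rot: [0.007, 0.711, 0.703, 0.006]
wrist_force: [1.5, 0.5, 0.5]
opening: 0.564
```

```bash
cat >> w.py <<'E'
def st():
    o=observe(); q=o["eef_rot"]; M=R.from_quat([q[1],q[2],q[3],q[0]]).as_matrix()
    print("t",round(o["time_s"],2),"pos",np.round(o["ee_pos"],4),"F",np.round(o["wrist_force"],1),"T",np.round(o["wrist_torque"],2),"open",round(o["opening"],3),"yaw_tool_x",round(np.arctan2(M[1,0],M[0,0]),4),"zax",np.round(M[:,2],4))
    return np.array(o["ee_pos"]),M
def rolltop(c,p,d,z,guess,rr=.05):
    "white label roll top -> circle"
    g=proj(c,(*guess,z)).astype(int); y0,x0=max(0,g[1]-70),max(0,g[0]-70)
    W=np.array([[pt(c,(x,y),d[y,x]) for x in range(x0,min(640,x0+140))] for y in range(y0,min(400,y0+140))])
    t=(abs(W[...,2]-z)<.006)&(np.hypot(W[...,0]-guess[0],W[...,1]-guess[1])<rr)
    t,s,ce=big(t);q=W[t]; return len(q),np.median(q[:,2]),cv2.minEnclosingCircle(q[:,:2].astype(np.float32)),W,t
E
python3 - <<'E'
from w import *
pos,M=st(); c,p,d=snap("w3"); print(rolltop(c,p,d,.041,(.546,.173))[:3])
n=dict(rt=1)
h=cv2.cvtColor(p,cv2.COLOR_BGR2HSV);g=proj(c,(.546,.173,.042));v,u=np.mgrid[0:400,0:640]
m=(np.hypot(u-g[0],v-g[1])<25)&(h[...,1]>60)&(h[...,0]>8)&(h[...,0]<30)&(h[...,2]>90);m,s,ce=big(m)
k=max(cv2.findContours(m.astype(np.uint8),0,1)[0],key=len);e=cv2.fitEllipse(k);print(e,plane(c,e[0],.042))
E
```

```text
t 2.38 pos [0.5453 0.137  0.1713] F [1.5 0.5 0.5] T [-0.03 -0.05  0.01] open 0.564 yaw_tool_x 1.56 zax [ 1.810e-02 -9.000e-04 -9.998e-01]
(2783, np.float64(0.03989810656538303), ((0.5585097074508667, 0.17112956941127777), 0.03025803342461586))
((327.98614501953125, 155.36224365234375), (26.828365325927734, 33.70117950439453), 3.0212857723236084) [0.55663454 0.1722622  0.042     ]
```

```bash
cat >> w.py <<'E'
def go(x,y,z,yaw=np.pi/2,verbose=True):
    "tool-frame rotvec and shift from the present pose to TCP (x,y,z), tool down, tool x at world bearing yaw"
    pos,M=st(); ex=np.array([np.cos(yaw),np.sin(yaw),0]); ez=np.array([0,0,-1.]); D=np.c_[ex,np.cross(ez,ex),ez]
    print("turn",R.from_matrix(M.T@D).as_rotvec().round(4),"shift",(M.T@(np.array([x,y,z])-pos)).round(4))
E
python3 -c "
from w import *
go(.5575,.1717,.10)"
```

```text
t 2.43 pos [0.5452 0.1385 0.1701] F [-0.2  0.4  0.3] T [ 0.05 -0.   -0.01] open 0.652 yaw_tool_x 1.5596 zax [ 1.770e-02  5.000e-04 -9.998e-01]
turn [ 0.0177 -0.0006 -0.0112] shift [0.0332 0.0107 0.0704]
```

Emit:
servo_tool(rows=[[0.0177,0,-0.0112,0.017,0.0055,0.025,-1],[0,0,0,0.015,0.006,0.025,-1],[0,0,0,0,0,0.02,-1],[0,0,0,0,0,0,-1],[0,0,0,0,0,0,-1]])

```text
time_s: 2.85
ee_pos: [0.5589, 0.1721, 0.0994]
eef_rot: [0.001, 0.708, 0.706, 0.002]
wrist_force: [0.1, 0.1, 1.3]
opening: 0.998
```

```bash
python3 -c "
from w import *
c,p,d=snap('w4')
go(.5575,.1717,-.005)
print(rolltop(c,p,d,.041,(.557,.172))[:3])"
```

```text
t 2.9 pos [0.5586 0.1719 0.0993] F [ 0.6 -0.5 -0.2] T [-0.01 -0.   -0.03] open 1.001 yaw_tool_x 1.5683 zax [ 0.0038  0.0015 -1.    ]
turn [ 0.0038 -0.0015 -0.0025] shift [-0.0004 -0.0015  0.1043]
(4259, np.float64(0.03990703058436249), ((0.5589950680732727, 0.17137058079242706), 0.030275559052824974))
```

Emit:
servo_tool(rows=[[0.0038,-0.0015,-0.0025,0,-0.0005,0.03,-1],[0,0,0,0,0,0.03,-1],[0,0,0,0,0,0.024,-1],[0,0,0,0,0,0.013,-1],[0,0,0,0,0,0.005,-1]])

```text
time_s: 3.32
ee_pos: [0.5627, 0.1724, 0.0014]
eef_rot: [0.003, 0.707, 0.707, 0.005]
wrist_force: [-1.1, -0.7, 1.1]
opening: 1.0
```

```bash
python3 -c "
from w import *
go(.5585,.1717,-.005)
c,p,d=snap('w5')
for x in (190,200,210,220,230,410,420,430,440,450):
    print(x,[(y,*(float(a) for a in pt(c,(x,y),d[y,x]).round(3))) for y in range(250,290,8)])
"
```

```text
t 3.32 pos [0.5627 0.1724 0.0014] F [-1.1 -0.7  1.1] T [0.01 0.03 0.03] open 1.0 yaw_tool_x 1.57 zax [ 0.0115  0.0017 -0.9999]
turn [ 0.0115 -0.0017 -0.0008] shift [-0.0007 -0.0043  0.0063]
190 [(250, 0.492, 0.175, 0.001), (258, 0.492, 0.17, 0.0), (266, 0.49, 0.164, -0.001), (274, 0.506, 0.18, 0.035), (282, 0.509, 0.18, 0.042)]
200 [(250, 0.5, 0.177, 0.005), (258, 0.5, 0.173, 0.006), (266, 0.499, 0.168, 0.006), (274, 0.514, 0.184, 0.042), (282, 0.516, 0.184, 0.049)]
210 [(250, 0.503, 0.175, -0.0), (258, 0.502, 0.169, -0.001), (266, 0.515, 0.184, 0.035), (274, 0.517, 0.183, 0.041), (282, 0.519, 0.182, 0.046)]
220 [(250, 0.508, 0.174, -0.0), (258, 0.508, 0.17, 0.001), (266, 0.519, 0.183, 0.033), (274, 0.519, 0.18, 0.035), (282, 0.519, 0.176, 0.035)]
230 [(250, 0.514, 0.175, 0.001), (258, 0.514, 0.17, 0.0), (266, 0.513, 0.164, -0.001), (274, 0.513, 0.16, 0.001), (282, 0.512, 0.155, -0.0)]
410 [(250, 0.613, 0.173, -0.001), (258, 0.613, 0.169, 0.0), (266, 0.604, 0.179, 0.027), (274, 0.604, 0.175, 0.028), (282, 0.604, 0.172, 0.029)]
420 [(250, 0.618, 0.174, 0.001), (258, 0.619, 0.169, -0.0), (266, 0.605, 0.184, 0.037), (274, 0.604, 0.182, 0.041), (282, 0.604, 0.179, 0.041)]
430 [(250, 0.624, 0.173, -0.001), (258, 0.624, 0.169, -0.0), (266, 0.61, 0.184, 0.037), (274, 0.607, 0.184, 0.044), (282, 0.605, 0.184, 0.05)]
440 [(250, 0.63, 0.173, -0.001), (258, 0.63, 0.169, -0.0), (266, 0.63, 0.164, 0.0), (274, 0.614, 0.18, 0.036), (282, 0.608, 0.184, 0.05)]
450 [(250, 0.635, 0.173, -0.001), (258, 0.636, 0.168, -0.001), (266, 0.636, 0.164, -0.0), (274, 0.637, 0.158, -0.001), (282, 0.616, 0.18, 0.043)]
```

Emit:
servo_tool(rows=[[0.0115,-0.0017,0,-0.0007,-0.0043,0.008,-1],[0,0,0,0,0,0,-1]])

```text
time_s: 3.53
ee_pos: [0.559, 0.1715, -0.0055]
eef_rot: [0.0, 0.708, 0.707, 0.0]
wrist_force: [0.3, -0.3, -0.7]
opening: 0.998
```

```bash
python3 -c "
from w import *
go(.5585,.1717,-.007)"
```

```text
t 3.53 pos [ 0.559   0.1715 -0.0055] F [ 0.3 -0.3 -0.7] T [-0.01  0.   -0.02] open 0.998 yaw_tool_x 1.5696 zax [ 4.e-04  1.e-04 -1.e+00]
turn [ 0.0004 -0.0001 -0.0012] shift [ 0.0002 -0.0005  0.0015]
```

Emit:
servo_tool(rows=[[0,0,0,0,0,0,1],[0,0,0,0,0,0,1],[0,0,0,0,0,0,1]], newtons=30)

```text
time_s: 3.78
ee_pos: [0.5605, 0.1717, -0.0027]
eef_rot: [0.001, 0.708, 0.707, 0.002]
wrist_force: [-0.8, -0.6, -2.3]
opening: 0.689
```

Emit:
servo_tool(rows=[[0,0,0,0,0,0,1],[0,0,0,0,0,0,1]])

```text
time_s: 3.95
ee_pos: [0.561, 0.1718, -0.0016]
eef_rot: [0.002, 0.708, 0.707, 0.002]
wrist_force: [-0.1, -0.2, -1.3]
opening: 0.689
```

Emit:
servo_tool(rows=[[0,0,0,0,0,-0.03,1],[0,0,0,0,0,-0.04,1],[0,0,0,0,0,-0.04,1],[0,0,0,0,0,-0.04,1],[0,0,0,-0.02,0,-0.02,1]])

```text
time_s: 4.37
ee_pos: [0.5561, 0.1529, 0.1692]
eef_rot: [-0.002, 0.707, 0.707, -0.003]
wrist_force: [1.0, -0.3, -1.1]
opening: 0.688
```

Emit:
servo_tool(rows=[[0,0,0,-0.035,-0.01,0,1],[0,0,0,-0.04,-0.01,0,1],[0,0,0,-0.04,-0.01,0,1],[0,0,0,-0.04,-0.01,0,1],[0,0,0,-0.04,-0.01,0,1]])

```text
time_s: 4.78
ee_pos: [0.5093, -0.0429, 0.1773]
eef_rot: [0.003, 0.703, 0.711, 0.003]
wrist_force: [-0.3, 0.3, -0.5]
opening: 0.687
```

Emit:
servo_tool(rows=[[0,0,0,-0.04,0,0,1],[0,0,0,-0.035,0,0,1],[0,0,0,-0.02,0,0,1],[0,0,0,0,0,0,1]])

```text
time_s: 5.12
ee_pos: [0.507, -0.1485, 0.1786]
eef_rot: [0.004, 0.705, 0.709, 0.003]
wrist_force: [-0.6, -0.2, -1.3]
opening: 0.689
```

Run:
```python
from w import *
c,p,d=snap("w6");st()
g=proj(c,(.509,-.081,.086));print(g)
W=np.array([[pt(c,(x,y),d[y,x]) for x in range(int(g[0])-60,int(g[0])+60)] for y in range(max(0,int(g[1])-60),int(g[1])+60)])
t=(W[...,2]>.08)&(W[...,2]<.095);t,s,ce=big(t);q=W[t];print(len(q),np.median(q,0),q.min(0),q.max(0))
```

```text
t 5.17 pos [ 0.5069 -0.1472  0.1786] F [ 0.4 -0.4 -0.8] T [0.   0.01 0.05] open 0.689 yaw_tool_x 1.5766 zax [ 0.0099 -0.0017 -0.9999]
[320.51684189 120.16018355]
509 [ 0.50781027 -0.07797249  0.08493269] [ 0.49850948 -0.08797555  0.08000739] [ 0.5172599  -0.06911907  0.08820724]
```

View pics/w6.png

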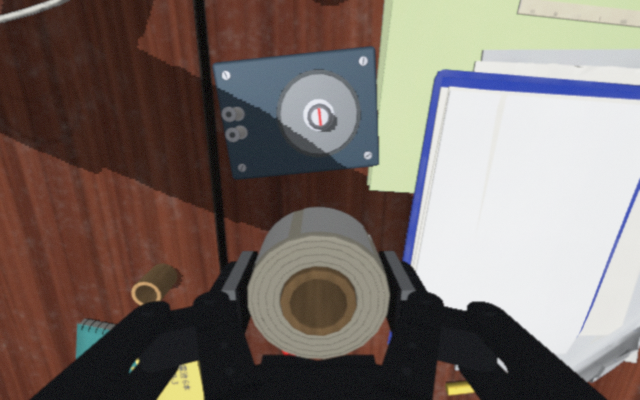

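The roll is held square, core centre at (318,302). The spindle top is at (319,117) with its red line nearly along y, tilted slightly.

```bash
cat >> w.py <<'E'
def redline(c,p,guess,z=.086,r=14):
    g=proj(c,(*guess,z));v,u=np.mgrid[0:400,0:640];h=cv2.cvtColor(p,cv2.COLOR_BGR2HSV)
    m=(np.hypot(u-g[0],v-g[1])<r)&((h[...,0]<12)|(h[...,0]>168))&(h[...,1]>90)&(h[...,2]>70);m,s,ce=big(m)
    ys,xs=np.nonzero(m);P=np.array([plane(c,(x,y),z)[:2] for x,y in zip(xs,ys)])
    w=P-P.mean(0);_,_,V=np.linalg.svd(w);b=np.arctan2(V[0,1],V[0,0])%np.pi
    return len(P),P.mean(0),b,np.ptp(w@V[0])
E
python3 - <<'E'
from w import *
c,p,d=load("w6")
print("red",redline(c,p,(.508,-.078)))
v,u=np.mgrid[0:400,0:640]
W=np.array([[pt(c,(x,y),d[y,x]) for x in range(640)] for y in range(400)])
t,s,ce=big((abs(W[...,2]-.016)<.003)&(np.hypot(W[...,0]-.508,W[...,1]+.078)<.045));print("tt",cv2.minEnclosingCircle(np.array(W[t][:,:2],np.float32)))
t=(abs(W[...,2]-.084)<.006)&(np.hypot(W[...,0]-.508,W[...,1]+.078)<.015);q=W[t];print("spin",q[:,:2].mean(0),(q.min(0)+q.max(0))/2,cv2.minEnclosingCircle(np.array(q[:,:2],np.float32)))
# base plate corners
b,s,ce=big((abs(W[...,2]-.010)<.0035)&(abs(W[...,0]-.49)<.12)&(abs(W[...,1]+.078)<.08));r=cv2.minAreaRect(np.array(W[b][:,:2],np.float32));print("base",r)
# roll in hand
t=(v>200)&(v<370)&(u>240)&(u<400)&(abs(W[...,1]+.147)<.04)&(W[...,2]>.15);q=W[t];print("roll z",np.percentile(q[:,2],[5,50,95]))
zt=np.median(q[q[:,2]>.2,2]) if (q[:,2]>.2).any() else 0;print(zt)
q=q[abs(q[:,2]-zt)<.004];print(cv2.minEnclosingCircle(np.array(q[:,:2],np.float32)),q.min(0),q.max(0))
h=cv2.cvtColor(p,cv2.COLOR_BGR2HSV);m,s,ce=big((np.hypot(u-318,v-302)<50)&(h[...,1]>75));e=cv2.fitEllipse(max(cv2.findContours(m.astype(np.uint8),0,1)[0],key=len));print(e,plane(c,e[0],zt+.002))
E
```

```text
red (42, array([ 0.50813441, -0.07870419]), np.float64(1.6972707370362552), np.float64(0.012699736540273503))
tt ((0.5073604583740234, -0.0776565670967102), 0.038461338728666306)
spin [ 0.50769655 -0.07814159] [ 0.50788469 -0.07854173  0.08386902] ((0.5079429745674133, -0.0782194659113884), 0.009949298575520515)
base ((0.48887455463409424, -0.08021386712789536), (0.1574508547782898, 0.11553909629583359), 5.837341785430908)
roll z [0.1971916  0.22142807 0.26702685]
0.22153344034968947
((0.5068013072013855, -0.14531421661376953), 0.03377034142613411) [ 0.47409886 -0.17853106  0.21753386] [ 0.53942156 -0.11795902  0.22552859]
((317.9790954589844, 300.6234436035156), (67.6783676147461, 74.89952850341797), 88.66385650634766) [ 0.50588069 -0.14700193  0.22353344]
```

```bash
python3 -c "
from w import *
go(.5085,-.0783,.115)"
```

```text
t 5.17 pos [ 0.5069 -0.1472  0.1786] F [ 0.4 -0.4 -0.8] T [0.   0.01 0.05] open 0.689 yaw_tool_x 1.5766 zax [ 0.0099 -0.0017 -0.9999]
turn [0.0099 0.0018 0.0058] shift [0.069  0.0014 0.0635]
```

Emit:
servo_tool(rows=[[0.0099,0.0018,0.0058,0.035,0.001,0.015,1],[0,0,0,0.034,0,0.025,1],[0,0,0,0,0,0.02,1],[0,0,0,0,0,0.003,1],[0,0,0,0,0,0,1]])

```text
time_s: 5.58
ee_pos: [0.508, -0.0738, 0.1148]
eef_rot: [0.001, 0.708, 0.706, 0.001]
wrist_force: [0.4, 0.4, -1.2]
opening: 0.691
```

```bash
python3 -c "
from w import *
go(.5085,-.0783,.10)
c,p,d=snap('w7')
v,u=np.mgrid[0:400,0:640]
W=np.array([[pt(c,(x,y),d[y,x]) for x in range(200,440)] for y in range(180,400)])
h=cv2.cvtColor(p,cv2.COLOR_BGR2HSV)[180:]
q=W[100:140,80:160].reshape(-1,3);print(np.percentile(q[:,2],[5,50,95]))
h=cv2.cvtColor(p,cv2.COLOR_BGR2HSV);m,s,ce=big((np.hypot(u-318,v-302)<50)&(h[...,1]>75));e=cv2.fitEllipse(max(cv2.findContours(m.astype(np.uint8),0,1)[0],key=len));print(e,plane(c,e[0],.162))
"
```

```text
t 5.58 pos [ 0.508  -0.0738  0.1148] F [ 0.4  0.4 -1.2] T [-0.01 -0.03 -0.01] open 0.691 yaw_tool_x 1.5686 zax [ 2.2e-03  2.0e-04 -1.0e+00]
turn [ 0.0022 -0.0002 -0.0022] shift [-0.0045  0.0004  0.0148]
[0.12838603 0.15313517 0.16001267]
((317.93658447265625, 300.5919494628906), (67.73139953613281, 74.97222900390625), 88.99017333984375) [ 0.50724377 -0.07079754  0.162     ]
```

Emit:
servo_tool(rows=[[0.002,0,-0.002,-0.0045,0.0004,0.006,1],[0,0,0,0,0,0.003,1],[0,0,0,0,0,0,1]])

```text
time_s: 5.88
ee_pos: [0.5101, -0.0797, 0.1081]
eef_rot: [0.002, 0.707, 0.707, 0.001]
wrist_force: [-1.0, -0.5, -1.3]
opening: 0.693
```

```bash
python3 -c "
from w import *
go(.5085,-.0783,.10)"
```

```text
t 5.88 pos [ 0.5101 -0.0797  0.1081] F [-1.  -0.5 -1.3] T [ 0.02 -0.05 -0.05] open 0.693 yaw_tool_x 1.5708 zax [ 0.0039 -0.0012 -1.    ]
turn [ 0.0039  0.0012 -0.    ] shift [ 0.0015 -0.0016  0.0081]
```

Emit:
servo_tool(rows=[[0.0039,0.0012,0,0.0012,-0.0018,0.006,1],[0,0,0,0,-0.0003,0.004,1]])

```text
time_s: 6.05
ee_pos: [0.5089, -0.0797, 0.099]
eef_rot: [0.001, 0.708, 0.707, 0.001]
wrist_force: [-0.1, 0.9, -1.7]
opening: 0.69
```

```bash
python3 -c "
from w import *
go(.5085,-.0783,.085)"
```

```text
t 6.05 pos [ 0.5089 -0.0797  0.099 ] F [-0.1  0.9 -1.7] T [ 0.02  0.05 -0.03] open 0.69 yaw_tool_x 1.5691 zax [ 2.5e-03 -9.0e-04 -1.0e+00]
turn [ 0.0025  0.0009 -0.0016] shift [ 0.0015 -0.0004  0.014 ]
```

Emit:
servo_tool(rows=[[0.0025,0.0009,-0.0016,0.0015,-0.0004,0.006,1],[0,0,0,0.0002,-0.0003,0.005,1],[0,0,0,0,0,0.001,1]])

```text
time_s: 6.3
ee_pos: [0.5078, -0.0784, 0.0853]
eef_rot: [-0.0, 0.707, 0.707, -0.0]
wrist_force: [-0.0, 0.1, -0.7]
opening: 0.687
```

```bash
python3 -c "
from w import *
go(.5085,-.0783,.075)"
```

```text
t 6.3 pos [ 0.5078 -0.0784  0.0853] F [-0.   0.1 -0.7] T [ 0.01  0.03 -0.04] open 0.687 yaw_tool_x 1.5698 zax [-6.e-04  2.e-04 -1.e+00]
turn [-0.0006 -0.0002 -0.001 ] shift [0.0001 0.0007 0.0103]
```

Emit:
servo_tool(rows=[[-0.0006,0,-0.001,0,0.0006,0.005,1],[0,0,0,0,0,0.004,1],[0,0,0,0,0,0.003,1]])

```text
time_s: 6.55
ee_pos: [0.5086, -0.0784, 0.0722]
eef_rot: [-0.0, 0.707, 0.707, 0.0]
wrist_force: [0.5, 0.0, -0.7]
opening: 0.69
```

```bash
python3 -c "
from w import *
go(.5085,-.0783,.06)"
```

```text
t 6.55 pos [ 0.5086 -0.0784  0.0722] F [ 0.5  0.  -0.7] T [0.   0.03 0.01] open 0.69 yaw_tool_x 1.5709 zax [ 1.e-04  2.e-04 -1.e+00]
turn [ 0.0001 -0.0002  0.0001] shift [ 0.0001 -0.0001  0.0122]
```

Emit:
servo_tool(rows=[[0,0,0,0,-0.0002,0.008,1],[0,0,0,0,-0.0002,0.008,1],[0,0,0,0,-0.0002,0.008,1],[0,0,0,0,-0.0002,0.006,1],[0,0,0,0,0,0.002,1]])

```text
time_s: 6.97
ee_pos: [0.5074, -0.0782, 0.0362]
eef_rot: [-0.0, 0.707, 0.707, -0.0]
wrist_force: [-0.1, 0.2, -2.2]
opening: 0.689
```

```bash
python3 -c "
from w import *
go(.5085,-.0783,.02)"
```

```text
t 6.97 pos [ 0.5074 -0.0782  0.0362] F [-0.1  0.2 -2.2] T [-0.01 -0.01  0.01] open 0.689 yaw_tool_x 1.5711 zax [-5.e-04  4.e-04 -1.e+00]
turn [-0.0005 -0.0004  0.0003] shift [-0.0001  0.0011  0.0162]
```

Emit:
servo_tool(rows=[[-0.0005,-0.0004,0,0,0.001,0.007,1],[0,0,0,0,0,0.006,1],[0,0,0,0,0,0.003,1],[0,0,0,0,0,0.001,1]])

```text
time_s: 7.3
ee_pos: [0.5083, -0.0781, 0.0168]
eef_rot: [-0.0, 0.707, 0.707, -0.0]
wrist_force: [-0.4, -0.7, -1.9]
opening: 0.688
```

Emit:
servo_tool(rows=[[0,0,0,0,0,0.002,1]])

```text
time_s: 7.38
ee_pos: [0.5084, -0.0782, 0.0146]
eef_rot: [-0.0, 0.707, 0.707, -0.0]
wrist_force: [0.0, -0.4, -1.0]
opening: 0.691
```

Emit:
servo_tool(rows=[[0,0,0,0,0,0.002,1]])

```text
time_s: 7.47
ee_pos: [0.5085, -0.0782, 0.0127]
eef_rot: [-0.0, 0.707, 0.707, -0.0]
wrist_force: [-9.6, 2.1, 31.3]
opening: 0.686
```

Emit:
servo_tool(rows=[[0,0,0,0,0,-0.001,1],[0,0,0,0,0,0,0.2],[0,0,0,0,0,0,-0.2],[0,0,0,0,0,0,-0.6],[0,0,0,0,0,0,-1]])

```text
time_s: 7.88
ee_pos: [0.5093, -0.0784, 0.0145]
eef_rot: [0.001, 0.707, 0.707, 0.0]
wrist_force: [0.1, 0.3, 0.6]
opening: 0.923
```

```bash
python3 -c "
from w import *
go(.5085,-.0783,.06)"
```

```text
t 7.88 pos [ 0.5093 -0.0784  0.0145] F [0.1 0.3 0.6] T [ 0.03 -0.04  0.03] open 0.923 yaw_tool_x 1.571 zax [ 1.7e-03 -6.0e-04 -1.0e+00]
turn [0.0017 0.0006 0.0002] shift [ 0.0001 -0.0007 -0.0455]
```

Emit:
servo_tool(rows=[[0,0,0,0,-0.0005,-0.015,-1],[0,0,0,0,0,-0.03,-1],[0,0,0,0,0,-0.04,-1],[0,0,0,0,0,-0.04,-1],[0,0,0,-0.02,0,-0.04,-1]])

```text
time_s: 8.3
ee_pos: [0.5041, -0.0938, 0.1745]
eef_rot: [-0.006, 0.706, 0.708, -0.003]
wrist_force: [1.2, -0.1, -0.5]
opening: 0.996
```

Emit:
servo_tool(rows=[[0,0,0,-0.03,0,-0.01,-1],[0,0,0,-0.025,0,0,-1],[0,0,0,-0.01,0,0,-1],[0,0,0,0,0,0,-1]])

```text
time_s: 8.63
ee_pos: [0.5079, -0.1637, 0.1955]
eef_rot: [0.002, 0.706, 0.708, -0.0]
wrist_force: [-0.1, 0.2, -0.7]
opening: 1.003
```

Run:
```python
from w import *
c,p,d=snap("w8");st()
print("red",redline(c,p,(.508,-.0783)))
print("roll",rolltop(c,p,d,.056,(.508,-.078))[:3])
cs,ps,ds=load("scene0")
print("grip",plane(cs,(387,291),.008),"tips",plane(cs,(360,273),.003))
```

```text
t 8.68 pos [ 0.5077 -0.1629  0.1952] F [0.1 0.2 0.4] T [ 0.   -0.    0.04] open 0.999 yaw_tool_x 1.5744 zax [ 0.0018 -0.002  -1.    ]
red (34, array([ 0.508162  , -0.07831814]), np.float64(1.6763614781523797), np.float64(0.012214548411684789))
roll (3058, np.float64(0.055954025503444874), ((0.5081200003623962, -0.07891292870044708), 0.029965505003929138))
grip [ 0.47436666 -0.36962261  0.008     ] tips [ 0.4484316  -0.28904398  0.003     ]
```

Emit:
servo_tool(rows=[[0,0,0,-0.035,-0.005,0,-1],[0,0,0,-0.04,-0.008,0,-1],[0,0,0,-0.04,-0.008,0,-1],[0,0,0,-0.04,-0.008,0,-1],[0,0,0,-0.04,-0.008,0,-1]])

```text
time_s: 9.1
ee_pos: [0.4723, -0.3509, 0.1923]
eef_rot: [-0.002, 0.701, 0.713, 0.001]
wrist_force: [0.7, -0.4, 0.2]
opening: 1.001
```

Emit:
servo_tool(rows=[[0,0,0,-0.035,0,0,-1],[0,0,0,-0.02,0,0,-1],[0,0,0,0,0,0,-1]])

```text
time_s: 9.35
ee_pos: [0.4715, -0.4109, 0.1881]
eef_rot: [-0.005, 0.702, 0.712, 0.001]
wrist_force: [-0.2, 0.3, 0.1]
opening: 0.999
```

Run:
```python
from w import *
c,p,d=snap("w9");st()
g=proj(c,(.474,-.37,.01));print(g)
v,u=np.mgrid[0:400,0:640];h=cv2.cvtColor(p,cv2.COLOR_BGR2HSV)
m,s,ce=big((np.hypot(u-g[0],v-g[1])<70)&((h[...,0]<8)|(h[...,0]>172))&(h[...,1]>165)&(h[...,2]>140));print(s,ce)
P=outline_world(c,m,.010);r=cv2.minAreaRect(P.astype(np.float32));print(r)
```

```text
t 9.4 pos [ 0.4715 -0.4092  0.1879] F [-0.1  0.4 -0.9] T [ 0.   -0.02  0.01] open 1.002 yaw_tool_x 1.5853 zax [-0.0056  0.0103 -0.9999]
[322.19378054 145.33442038]Traceback (most recent call last):
  File "<stdin>", line 5, in <module>
  File "w.py", line 10, in big
    n,l,s,ce=cv2.connectedComponentsWithStats(m.astype(np.uint8)); i=1+np.argmax(s[1:,4]); return l==i,s[i],ce[i]
                                                                       ~~~~~~~~~^^^^^^^^^
    return _wrapfunc(a, 'argmax', axis=axis, out=out, **kwds)
    return bound(*args, **kwds)
ValueError: attempt to get argmax of an empty sequence
```

View pics/w9.png

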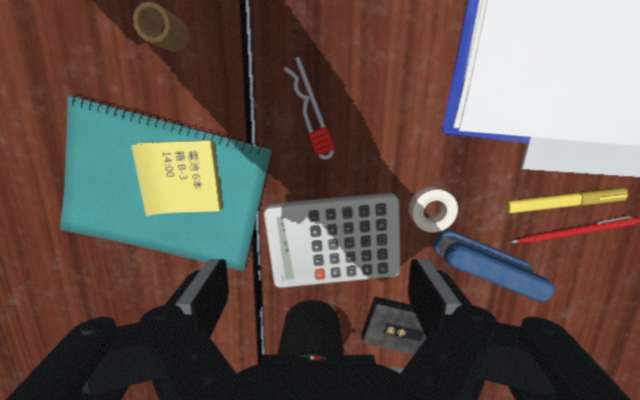

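The clip's grip is at (320,142), the straight leg's tip at (298,58) and the bent leg lies to its left. The calculator's edge is at row 200.

```bash
cat >> w.py <<'E'
def clip(c,p,guess,zg=.010,zl=.0044,rad=.02,show=None):
    g=proj(c,(*guess,zg));v,u=np.mgrid[0:400,0:640];h=cv2.cvtColor(p,cv2.COLOR_BGR2HSV)
    m,s,ce=big((np.hypot(u-g[0],v-g[1])<60)&((h[...,0]<6)|(h[...,0]>174))&(h[...,1]>175)&(h[...,2]>70))
    P=outline_world(c,m,zg);r=cv2.minAreaRect(P.astype(np.float32));return s,ce,r,m
E
python3 - <<'E'
from w import *
c,p,d=load("w9")
h=cv2.cvtColor(p,cv2.COLOR_BGR2HSV);print(h[142,316:326].tolist(),h[100,300:325:2].tolist())
s,ce,r,m=clip(c,p,(.474,-.37));print(s,ce,r,plane(c,ce,.010))
# leg pixels: low saturation
v,u=np.mgrid[0:400,0:640]
b=(v>50)&(v<130)&(u>280)&(u<330)&(h[...,1]<70)&(h[...,2]>80)
L=[]
for y in range(62,128,3):
    xs=np.nonzero(b[y])[0]
    if len(xs):
        k=np.split(xs,np.nonzero(np.diff(xs)>1)[0]+1)[-1]; L.append((k.mean(),y)); 
print([(round(float(a),1),y) for a,y in L])
P=np.array([plane(c,q,.0032)[:2] for q in L]);vx,vy,x0,y0=cv2.fitLine(P.astype(np.float32),cv2.DIST_HUBER,0,.001,.001).ravel();print("leg",np.arctan2(vy,vx)%np.pi,x0,y0)
print("tip",plane(c,(297,57),.003))
for q in ((315,320),(290,320),(340,310),(315,350)): print(pt(c,q,d[q[1],q[0]]).round(3))
E
```

```text
[[0, 201, 117], [0, 200, 116], [0, 200, 112], [0, 208, 108], [1, 204, 109], [1, 213, 109], [0, 201, 113], [0, 198, 116], [1, 208, 119], [0, 198, 126]] [[11, 141, 49], [6, 118, 56], [159, 23, 77], [111, 16, 112], [0, 7, 74], [6, 42, 61], [116, 17, 105], [109, 20, 102], [7, 65, 51], [6, 142, 43], [8, 154, 43], [4, 130, 53], [6, 143, 48]]
[308 127  27  28 497] [321.12474849 140.76458753] ((0.4727102220058441, -0.3654075860977173), (0.022824697196483612, 0.025868011638522148), 23.548194885253906) [ 0.47279112 -0.36525145  0.01      ]
[(298.5, 62), (299.5, 65), (300.5, 68), (301.5, 71), (303.0, 74), (304.5, 77), (305.5, 80), (306.5, 83), (307.5, 86), (308.5, 89), (309.5, 92), (311.0, 95), (312.5, 98), (313.5, 101), (314.5, 104), (315.5, 107), (316.5, 110), (317.5, 113), (318.5, 116), (319.5, 119), (321.5, 122), (322.5, 125)]
leg 1.9612975 0.45749846 -0.30955067
tip [ 0.44735955 -0.28367852  0.003     ]
[ 0.469 -0.562  0.044]
[ 0.439 -0.572  0.031]
[ 0.501 -0.58  -0.001]
[ 0.469 -0.562  0.09 ]
```

```bash
python3 -c "
from w import *
go(.4727,-.3654,.08,1.961)"
```

```text
t 9.4 pos [ 0.4715 -0.4092  0.1879] F [-0.1  0.4 -0.9] T [ 0.   -0.02  0.01] open 1.002 yaw_tool_x 1.5853 zax [-0.0056  0.0103 -0.9999]
turn [-0.0034 -0.0112 -0.3757] shift [0.0427 0.0025 0.1083]
```

Emit:
servo_tool(rows=[[-0.003,-0.01,-0.12,0,0,0.02,-0.3],[0,0,-0.12,0,0,0.02,0],[0,0,-0.12,0,0,0.02,0.2],[0,0,-0.015,0,0,0,0.2],[0,0,0,0,0,0,0.2]])

```text
time_s: 9.82
ee_pos: [0.4731, -0.3994, 0.1247]
eef_rot: [-0.003, 0.55, 0.835, 0.001]
wrist_force: [0.3, 0.6, 0.1]
opening: 0.399
```

```bash
python3 -c "
from w import *
go(.4727,-.3654,.05,1.961)"
```

```text
t 9.82 pos [ 0.4731 -0.3994  0.1247] F [0.3 0.6 0.1] T [-0.04 -0.01 -0.04] open 0.399 yaw_tool_x 1.9771 zax [-0.0036  0.0053 -1.    ]
turn [-0.0012 -0.0063  0.0161] shift [0.0309 0.0132 0.0749]
```

Emit:
servo_tool(rows=[[-0.001,-0.006,0.015,0.018,0.008,0.025,0.2],[0,0,0,0.013,0.005,0.025,0.2],[0,0,0,0,0,0.02,0.2],[0,0,0,0,0,0.004,0.2],[0,0,0,0,0,0,0.2]])

```text
time_s: 10.23
ee_pos: [0.4765, -0.3604, 0.055]
eef_rot: [0.003, 0.562, 0.827, -0.0]
wrist_force: [-0.4, -0.5, 0.3]
opening: 0.399
```

Run:
```python
from w import *
c,p,d=snap("w10")
s,ce,r,m=clip(c,p,(.4727,-.3654));print(s,ce,r)
go(.4727,-.3654,.01,1.961)
for y in range(210,270,6): print(y,[tuple(float(a) for a in pt(c,(x,y),d[y,x]).round(3)) for x in (262,272,282,360,370,380)])
```

```text
[ 294  210   33   36 1094] [310.45886654 227.35923218] ((0.47209280729293823, -0.3645419478416443), (0.021778864786028862, 0.0258783046156168), 22.003555297851562)
t 10.28 pos [ 0.4766 -0.3607  0.0555] F [0.4 0.  0.1] T [-0.   -0.02  0.  ] open 0.4 yaw_tool_x 1.9484 zax [ 0.0053 -0.0041 -1.    ]
turn [ 0.0033  0.0058 -0.0126] shift [-0.0027 -0.0055  0.0455]
210 [(0.437, -0.368, -0.0), (0.443, -0.366, -0.001), (0.45, -0.363, -0.0), (0.501, -0.343, 0.001), (0.508, -0.34, -0.0), (0.515, -0.338, -0.001)]
216 [(0.438, -0.372, 0.0), (0.445, -0.37, -0.0), (0.451, -0.367, -0.0), (0.503, -0.347, 0.0), (0.51, -0.344, 0.001), (0.516, -0.342, 0.0)]
222 [(0.44, -0.376, 0.001), (0.446, -0.375, -0.001), (0.453, -0.371, 0.0), (0.505, -0.351, 0.0), (0.512, -0.348, 0.0), (0.519, -0.346, -0.001)]
228 [(0.441, -0.381, -0.0), (0.448, -0.379, 0.0), (0.454, -0.376, -0.001), (0.507, -0.355, -0.0), (0.514, -0.353, -0.001), (0.521, -0.35, -0.0)]
234 [(0.443, -0.386, 0.0), (0.449, -0.383, 0.001), (0.456, -0.381, -0.001), (0.509, -0.36, -0.001), (0.516, -0.357, -0.001), (0.523, -0.354, -0.0)]
240 [(0.444, -0.39, -0.001), (0.451, -0.388, -0.0), (0.458, -0.384, 0.001), (0.511, -0.364, 0.0), (0.518, -0.361, -0.0), (0.524, -0.359, -0.0)]
246 [(0.446, -0.394, 0.0), (0.452, -0.392, 0.0), (0.459, -0.389, 0.001), (0.513, -0.369, -0.001), (0.52, -0.366, -0.0), (0.526, -0.363, 0.0)]
252 [(0.447, -0.4, -0.001), (0.452, -0.358, 0.076), (0.456, -0.357, 0.073), (0.49, -0.342, 0.076), (0.521, -0.37, 0.0), (0.528, -0.367, 0.0)]
258 [(0.448, -0.363, 0.075), (0.452, -0.357, 0.082), (0.457, -0.36, 0.073), (0.489, -0.343, 0.082), (0.496, -0.344, 0.074), (0.53, -0.371, 0.001)]
264 [(0.449, -0.363, 0.08), (0.453, -0.357, 0.087), (0.458, -0.362, 0.075), (0.489, -0.343, 0.088), (0.493, -0.342, 0.087), (0.499, -0.342, 0.081)]
```

View pics/w10.png

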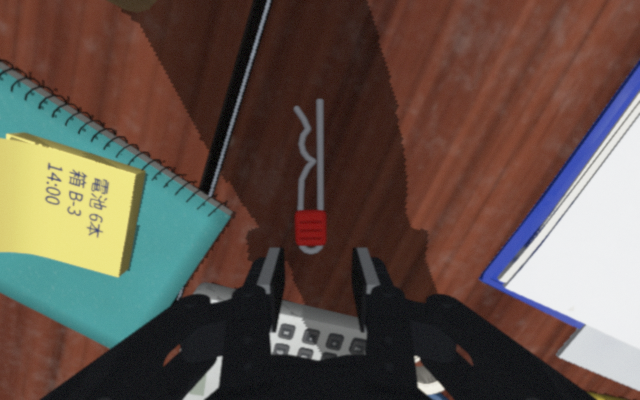

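The red grip is at (310,227), straight leg vertical in the picture, so the tool yaw matches; it lies slightly left of the jaws' middle.

Emit:
servo_tool(rows=[[0.003,0.006,-0.007,-0.0025,-0.0055,0.01,0.2],[0,0,0,0,-0.0005,0.01,0.2],[0,0,0,0,-0.0005,0.01,0.2],[0,0,0,0,0,0.005,0.2]])

```text
time_s: 10.62
ee_pos: [0.4737, -0.369, 0.0232]
eef_rot: [0.004, 0.56, 0.829, -0.001]
wrist_force: [-1.0, 0.8, 0.4]
opening: 0.4
```

Run:
```python
from w import *
go(.4722,-.3648,-.008,1.955)
```

```text
t 10.62 pos [ 0.4737 -0.369   0.0232] F [-1.   0.8  0.4] T [0.08 0.01 0.04] open 0.4 yaw_tool_x 1.9531 zax [ 0.0059 -0.0057 -1.    ]
turn [ 0.0033  0.0075 -0.0019] shift [0.0047 0.     0.0312]
```

Emit:
servo_tool(rows=[[0.003,0.0075,-0.002,0.0047,-0.0005,0.01,0.2],[0,0,0,0,0,0.01,0.2],[0,0,0,0,0,0.007,0.2],[0,0,0,0,0,0,0.2]])

```text
time_s: 10.95
ee_pos: [0.4703, -0.3645, -0.0083]
eef_rot: [-0.001, 0.56, 0.829, 0.0]
wrist_force: [0.1, 1.0, -0.1]
opening: 0.4
```

Run:
```python
from w import *
c,p,d=snap("w11")
go(.4722,-.3648,-.010,1.955)
s,ce,r,m=clip(c,p,(.4722,-.3648));print(s,ce,r)
for y in range(246,282,6): print(y,[tuple(float(a) for a in pt(c,(x,y),d[y,x]).round(3)) for x in (262,272,282,360,370,380)])
```

```text
t 11.0 pos [ 0.4705 -0.3646 -0.0078] F [-0.2 -0.2 -0.4] T [-0.03  0.04 -0.01] open 0.402 yaw_tool_x 1.9535 zax [-0.0016  0.0021 -1.    ]
turn [-0.0007 -0.0026 -0.0015] shift [-0.0008  0.0015  0.0022]
[ 300  246   45   50 2080] [321.80096154 270.41778846] ((0.471770316362381, -0.36386311054229736), (0.02149713598191738, 0.02690192498266697), 20.892627716064453)
246 [(0.44, -0.368, -0.002), (0.445, -0.365, 0.0), (0.45, -0.363, -0.0), (0.487, -0.349, -0.001), (0.492, -0.347, -0.0), (0.496, -0.345, -0.001)]
252 [(0.441, -0.37, 0.0), (0.446, -0.362, 0.012), (0.45, -0.362, 0.01), (0.484, -0.347, 0.012), (0.493, -0.35, -0.001), (0.497, -0.347, 0.001)]
258 [(0.442, -0.368, 0.01), (0.446, -0.362, 0.019), (0.451, -0.364, 0.011), (0.483, -0.347, 0.019), (0.49, -0.348, 0.011), (0.499, -0.35, 0.001)]
264 [(0.443, -0.367, 0.017), (0.447, -0.361, 0.025), (0.452, -0.367, 0.011), (0.483, -0.347, 0.025), (0.487, -0.346, 0.024), (0.494, -0.347, 0.017)]
270 [(0.444, -0.363, 0.029), (0.448, -0.361, 0.03), (0.453, -0.369, 0.012), (0.482, -0.348, 0.029), (0.486, -0.346, 0.03), (0.492, -0.347, 0.023)]
276 [(0.445, -0.362, 0.035), (0.448, -0.361, 0.035), (0.454, -0.373, 0.012), (0.481, -0.347, 0.035), (0.485, -0.346, 0.034), (0.492, -0.348, 0.027)]
```

Emit:
servo_tool(rows=[[0,-0.0025,0,-0.0005,0.0015,0.004,0.2],[0,0,0,0,0,0.001,0.2]])

```text
time_s: 11.17
ee_pos: [0.4725, -0.365, -0.0117]
eef_rot: [0.0, 0.56, 0.829, -0.001]
wrist_force: [-4.4, 5.1, 14.1]
opening: 0.401
```

Emit:
servo_tool(rows=[[0,0,0,0,0,0,0.4],[0,0,0,0,0,0,1],[0,0,0,0,0,0,1]], newtons=60)

```text
time_s: 11.42
ee_pos: [0.4738, -0.3657, -0.0098]
eef_rot: [0.002, 0.56, 0.829, -0.001]
wrist_force: [0.8, 0.3, -0.3]
opening: 0.237
```

Run:
```python
from w import *
c,p,d=snap("w12")
go(.4722,-.3648,-.0125,1.955)
s,ce,r,m=clip(c,p,(.4722,-.3648));print(s,ce,r)
for y in range(246,282,6): print(y,[tuple(float(a) for a in pt(c,(x,y),d[y,x]).round(3)) for x in (290,296,350,356)])
```

```text
t 11.47 pos [ 0.4738 -0.3656 -0.0099] F [-1.  -0.7  0. ] T [ 0.01 -0.04  0.01] open 0.234 yaw_tool_x 1.9538 zax [ 0.0029 -0.0045 -1.    ]
turn [ 0.001   0.0053 -0.0012] shift [ 0.0014 -0.0012  0.0026]
[ 297  244   43   51 2000] [317.868 269.431] ((0.4726422429084778, -0.3641461730003357), (0.02017570286989212, 0.027098309248685837), 21.319122314453125)
246 [(0.457, -0.362, -0.0), (0.459, -0.361, 0.001), (0.485, -0.351, -0.001), (0.487, -0.349, 0.001)]
252 [(0.457, -0.36, 0.011), (0.459, -0.359, 0.012), (0.483, -0.349, 0.012), (0.489, -0.352, 0.001)]
258 [(0.457, -0.359, 0.018), (0.46, -0.361, 0.013), (0.482, -0.349, 0.018), (0.487, -0.351, 0.01)]
264 [(0.458, -0.359, 0.023), (0.461, -0.364, 0.013), (0.482, -0.35, 0.022), (0.487, -0.352, 0.016)]
270 [(0.458, -0.359, 0.029), (0.462, -0.366, 0.015), (0.481, -0.35, 0.028), (0.484, -0.349, 0.027)]
276 [(0.458, -0.359, 0.033), (0.463, -0.368, 0.015), (0.481, -0.35, 0.033), (0.483, -0.349, 0.033)]
```

Emit:
servo_tool(rows=[[0,0.005,0,0,0,-0.02,1],[0,0,0,0,0,-0.03,1],[0,0,0,0,0,-0.03,1],[0,0,0,0,0,-0.02,1],[0,0,0,0,0,0,1]])

```text
time_s: 11.88
ee_pos: [0.4728, -0.3643, 0.0914]
eef_rot: [-0.002, 0.56, 0.829, 0.001]
wrist_force: [-0.3, -1.1, -0.1]
opening: 0.237
```

```bash
cat >> w.py <<'E'
def leg(n,zoff,y1=236,dbg=False):
    "straight leg in hand from picture n; zoff = leg axis height above TCP. returns tool-frame line fit and tip"
    c,p,d=load(n); h=cv2.cvtColor(p,cv2.COLOR_BGR2HSV)
    return c,p,d,h
E
python3 - <<'E'
from w import *
c,p,d=snap("w13"); pos,M=st()
np.savez("w13p.npz",pos=pos,M=M)
W=np.array([[pt(c,(x,y),d[y,x]) if d[y,x]>0 else (0,0,0) for x in range(260,360)] for y in range(90,250)])
T=(W-pos)@M   # tool frame
t=(T[...,2]>-.03)&(T[...,2]<.02)&(T[...,0]>.01)&(T[...,0]<.11)&(abs(T[...,1])<.025)
for X in np.arange(.018,.1,.008):
    m=t&(abs(T[...,0]-X)<.004); q=T[m]
    # rightmost cluster = straight leg?
    print(round(X,3),len(q), "y hist",np.percentile(q[:,1],[2,30,70,98]).round(4) if len(q) else "", "z",np.percentile(q[:,2],[10,50]).round(4) if len(q) else "")
s,ce,r,m=clip(c,p,pos[:2]-.0,zg=pos[2]+.020);print(ce,r)
g=pt(c,ce,d[int(ce[1]),int(ce[0])]);print("grip top tool",(g-pos)@M)
cv2.imwrite("pics/c13.png",cv2.resize(p[60:320,220:420],None,fx=2.3,fy=2.3,interpolation=2))
E
```

```text
t 11.93 pos [ 0.4725 -0.364   0.0898] F [ 0.3 -0.5 -0.4] T [ 0.02  0.02 -0.02] open 0.234 yaw_tool_x 1.9539 zax [-0.0039  0.0053 -1.    ]
0.018 269 y hist [-0.009  -0.0065  0.0062  0.0086] z [-0.0167 -0.0158]
0.026 265 y hist [-0.0083 -0.0063  0.006   0.0085] z [-0.0167 -0.0158]
0.034 299 y hist [-0.0082 -0.0053  0.0059  0.0083] z [-0.0168 -0.0159]
0.042 331 y hist [-0.0048 -0.0011  0.0058  0.0082] z [-0.0166 -0.0158]
0.05 375 y hist [-0.0061 -0.0024  0.0057  0.0085] z [-0.0168 -0.0158]
0.058 343 y hist [-0.0073 -0.0046  0.0061  0.0084] z [-0.0169 -0.0159]
0.066 378 y hist [-0.0055 -0.0023  0.0056  0.0082] z [-0.0169 -0.016 ]
0.074 421 y hist [-0.0086 -0.0045  0.0058  0.0085] z [-0.0168 -0.0159]
0.082 193 y hist [-0.0099 -0.0061  0.0067  0.0085] z [-0.017  -0.0159]
0.09 0 y hist  z 
0.098 0 y hist  z 
[317.90270812 269.01454363] ((0.4719892740249634, -0.363447368144989), (0.02045530267059803, 0.026673320680856705), 21.89960289001465)
grip top tool [ 0.00163315 -0.00025964 -0.02138649]
```

View pics/c13.png

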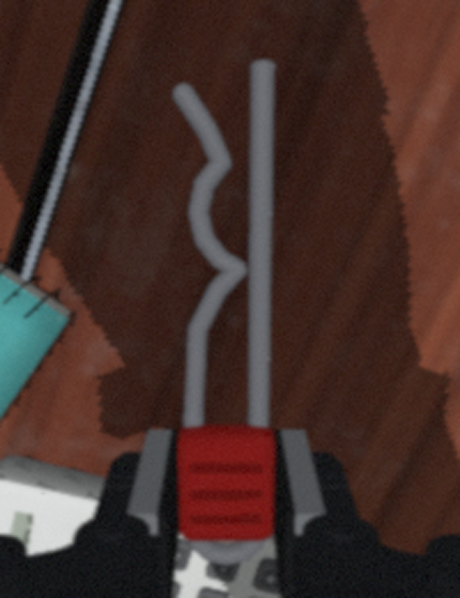

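The clip is held level with its straight leg parallel to the tool's x axis on the right; the bent leg is on the left.

```bash
cat >> w.py <<'E'
def legz(n):
    c,p,d=load(n); h=cv2.cvtColor(p,cv2.COLOR_BGR2HSV)
    W=np.array([[pt(c,(x,y),d[y,x]) if d[y,x]>0 else (0,0,0) for x in range(260,380)] for y in range(60,280)])
    m=(h[60:280,260:380,1]<60)
    for a,b in ((100,130),(140,170),(180,220)):
        q=W[a-60:b-60][m[a-60:b-60]]; dk=W[a-60:b-60,100:120].reshape(-1,3)
        print(n,a,len(q),"leg z pct",np.percentile(q[:,2],[20,50,80,95]).round(4),"desk",np.median(dk[:,2]).round(4))
    hs=h[60:280,260:380]; g=W[(hs[...,1]>175)&((hs[...,0]<6)|(hs[...,0]>174))]; print("grip z",np.percentile(g[:,2],[20,50,80]).round(4))
E
python3 - <<'E'
from w import *
for n in("w10","w11","w12"): legz(n)
E
```

```text
w10 100 443 leg z pct [0.0022 0.0035 0.0043 0.005 ] desk -0.0002
w10 140 509 leg z pct [0.0021 0.0035 0.0043 0.0049] desk -0.0002
w10 180 433 leg z pct [0.0021 0.0036 0.0044 0.005 ] desk -0.0002
grip z [0.0084 0.0095 0.0102]
w11 100 659 leg z pct [0.0024 0.0036 0.0043 0.005 ] desk -0.0001
w11 140 657 leg z pct [0.0025 0.0035 0.0043 0.0049] desk -0.0001
w11 180 870 leg z pct [0.0023 0.0035 0.0043 0.0048] desk -0.0001
grip z [0.0081 0.0095 0.0102]
w12 100 711 leg z pct [0.0029 0.004  0.0046 0.0053] desk -0.0001
w12 140 674 leg z pct [0.0028 0.004  0.0047 0.0053] desk -0.0001
w12 180 881 leg z pct [0.0028 0.004  0.0047 0.0053] desk -0.0002
grip z [0.0091 0.0101 0.0108]
```

```bash
python3 -c "
from w import *
go(.4879,-.1661,.115,1.685)"
```

```text
t 11.93 pos [ 0.4725 -0.364   0.0898] F [ 0.3 -0.5 -0.4] T [ 0.02  0.02 -0.02] open 0.234 yaw_tool_x 1.9539 zax [-0.0039  0.0053 -1.    ]
turn [-0.0025 -0.0061  0.2689] shift [ 0.1779  0.0882 -0.0242]
```

Emit:
servo_tool(rows=[[0,-0.006,0,0.02,0.01,-0.02,1],[0,0,0,0.038,0.019,-0.005,1],[0,0,0,0.04,0.02,0,1],[0,0,0,0.04,0.02,0,1],[0,0,0,0.03,0.015,0,1]])

```text
time_s: 12.35
ee_pos: [0.4863, -0.1806, 0.1091]
eef_rot: [-0.003, 0.564, 0.826, -0.001]
wrist_force: [1.5, 0.6, 0.1]
opening: 0.239
```

Emit:
servo_tool(rows=[[0,0,0.1,0.005,0,0,1],[0,0,0.1,0,0,0,1],[0,0,0.068,0,0,0,1],[0,0,0,0,0,0,1],[0,0,0,0,0,0,1]])

```text
time_s: 12.77
ee_pos: [0.4815, -0.1653, 0.1032]
eef_rot: [-0.007, 0.669, 0.743, -0.002]
wrist_force: [-0.0, 1.4, -0.1]
opening: 0.233
```

```bash
cat >> w.py <<'E'
def legtool(c,p,d,pos,M):
    "straight leg centre line in the tool frame"
    h=cv2.cvtColor(p,cv2.COLOR_BGR2HSV)
    V,U=np.mgrid[60:250,240:400]
    W=np.array([[pt(c,(x,y),d[y,x]) if d[y,x]>0 else (0,0,0) for x in range(240,400)] for y in range(60,250)])
    T=(W-pos)@M; t=(abs(T[...,2]+.0145)<.006)&(T[...,0]>.02)&(T[...,0]<.1)&(T[...,1]>.002)&(T[...,1]<.012)
    L=[]
    for X in np.arange(.022,.082,.004):
        q=T[t&(abs(T[...,0]-X)<.002)]
        if len(q)>20: L.append((X,(q[:,1].min()+q[:,1].max())/2,np.median(q[:,1]),np.median(q[:,2])))
    L=np.array(L); f=[np.polyfit(L[:,0],L[:,k],1) for k in(1,2,3)]
    print("leg y(x) mid",f[0].round(4),"med",f[1].round(4),"ztop-med",f[2].round(4),"-> axis z at x=.06",(np.polyval(f[2],.06)+.0013).round(4),"tip x",T[t][:,0].max().round(4))
E
python3 - <<'E'
from w import *
pos,M=st(); c,p,d=snap("w14"); pos2,M2=st()
print("red",redline(c,p,(.508,-.0783)))
pm=(pos+pos2)/2; legtool(c,p,d,pos,M)
E
```

```text
t 12.77 pos [ 0.4815 -0.1653  0.1032] F [-0.   1.4 -0.1] T [ 0.03 -0.04  0.04] open 0.233 yaw_tool_x 1.6751 zax [-0.013   0.0068 -0.9999]
t 12.82 pos [ 0.4814 -0.1654  0.1031] F [-0.4  0.2 -1.8] T [-0.01 -0.02  0.05] open 0.235 yaw_tool_x 1.6751 zax [-0.0133  0.007  -0.9999]
red (103, array([ 0.50808013, -0.07825822]), np.float64(1.6958152345914783), np.float64(0.01228578384774412))
leg y(x) mid [-0.0019  0.0061] med [-0.0024  0.0061] ztop-med [-0.001  -0.0143] -> axis z at x=.06 -0.0131 tip x 0.0852
```

```bash
python3 -c "
from w import *
go(.5158,-.1897,.07,1.694)"
```

```text
t 12.82 pos [ 0.4814 -0.1654  0.1031] F [-0.4  0.2 -1.8] T [-0.01 -0.02  0.05] open 0.235 yaw_tool_x 1.6751 zax [-0.0133  0.007  -0.9999]
turn [-0.0124 -0.0085 -0.0189] shift [-0.028   0.0321  0.0325]
```

Emit:
servo_tool(rows=[[-0.0124,-0.0085,-0.0189,-0.015,0.01,0,1],[0,0,0,-0.013,0.015,0.01,1],[0,0,0,0,0.007,0.015,1],[0,0,0,0,0,0.007,1],[0,0,0,0,0,0,1]])

```text
time_s: 13.23
ee_pos: [0.5168, -0.1918, 0.0679]
eef_rot: [-0.0, 0.659, 0.752, -0.0]
wrist_force: [-0.0, 0.9, -0.6]
opening: 0.237
```

```bash
python3 -c "
from w import *
go(.5158,-.1897,.0489,1.694)"
```

```text
t 13.23 pos [ 0.5168 -0.1918  0.0679] F [-0.   0.9 -0.6] T [-0.02  0.02 -0.03] open 0.237 yaw_tool_x 1.7031 zax [-7.e-04  1.e-04 -1.e+00]
turn [-0.0007 -0.0002  0.0091] shift [ 0.0022 -0.0007  0.019 ]
```

Emit:
servo_tool(rows=[[-0.0007,0,0.009,0.002,-0.0007,0.009,1],[0,0,0,0,0,0.007,1],[0,0,0,0,0,0.003,1],[0,0,0,0,0,0,1]])

```text
time_s: 13.57
ee_pos: [0.514, -0.1895, 0.0471]
eef_rot: [-0.001, 0.662, 0.749, -0.0]
wrist_force: [-0.1, 0.6, -0.2]
opening: 0.233
```

```bash
python3 -c "
from w import *
go(.5158,-.1897,.0489,1.694)"
```

```text
t 13.57 pos [ 0.514  -0.1895  0.0471] F [-0.1  0.6 -0.2] T [-0.01 -0.02 -0.07] open 0.233 yaw_tool_x 1.6944 zax [-0.0016  0.001  -1.    ]
turn [-0.0015 -0.0012  0.0004] shift [-0.0004  0.0018 -0.0018]
```

Emit:
servo_tool(rows=[[-0.0015,-0.001,0,0.004,0.0018,-0.0018,1],[0,0,0,0.003,0,0,1],[0,0,0,0,0,0,1]])

```text
time_s: 13.82
ee_pos: [0.5147, -0.1816, 0.0498]
eef_rot: [0.0, 0.662, 0.749, 0.0]
wrist_force: [-0.0, 0.0, 0.0]
opening: 0.239
```

```bash
cat >> w.py <<'E'
H=dict(hole=np.array([.5081,-.0783]),b=1.694,x=.0585,y=.006,z=.0489)
def ins(s,**k):
    a={**H,**k};ex=np.array([np.cos(a["b"]),np.sin(a["b"])]);ey=np.array([ex[1],-ex[0]])
    t=a["hole"]-(a["x"]+s)*ex-a["y"]*ey
    pos,_=st(); print("s now",round(float((a["hole"]-pos[:2])@ex-a["x"]),4),"lat err",round(float((pos[:2]-t)@ey),4))
    go(*t,a["z"],a["b"])
E
python3 - <<'E'
from w import *
pos,M=st(); c,p,d=snap("w15"); ins(.042)
try: print("red",redline(c,p,(.5081,-.0783)))
except Exception as e: print(e)
legtool(c,p,d,pos,M)
print(proj(c,(.5081,-.0783,.086)))
E
```

```text
t 13.82 pos [ 0.5147 -0.1816  0.0498] F [-0.  0.  0.] T [-0.01 -0.01  0.03] open 0.239 yaw_tool_x 1.6945 zax [ 7.e-04 -0.e+00 -1.e+00]
t 13.87 pos [ 0.5149 -0.1818  0.0499] F [ 0.3 -0.6 -0.9] T [-0.03 -0.02 -0.03] open 0.238 yaw_tool_x 1.6946 zax [ 1.e-03 -3.e-04 -1.e+00]
s now 0.0451 lat err 0.0
t 13.87 pos [ 0.5149 -0.1818  0.0499] F [ 0.3 -0.6 -0.9] T [-0.03 -0.02 -0.03] open 0.238 yaw_tool_x 1.6946 zax [ 1.e-03 -3.e-04 -1.e+00]
turn [0.001  0.0004 0.0006] shift [ 0.0031 -0.      0.001 ]
red (164, array([ 0.50813051, -0.07840526]), np.float64(1.657696671269098), np.float64(0.008072690003048683))
leg y(x) mid [-0.0034  0.0062] med [-0.0042  0.0062] ztop-med [-0.0024 -0.0143] -> axis z at x=.06 -0.0131 tip x 0.0953
[337.81148776  23.14756461]
```

Run:
```python
from w import *
c,p,d=load("w15")
for r in (22,28,35): print("red",redline(c,p,(.5081,-.0783),r=r))
c,p,d=load("w14")
for r in (14,20,26): print("red14",redline(c,p,(.5081,-.0783),r=r))
```

```text
red (256, array([ 0.50813648, -0.07831318]), np.float64(1.6748369042073563), np.float64(0.012503446290163917))
red (256, array([ 0.50813648, -0.07831318]), np.float64(1.6748369042073563), np.float64(0.012503446290163917))
red (256, array([ 0.50813648, -0.07831318]), np.float64(1.6748369042073563), np.float64(0.012503446290163917))
red14 (103, array([ 0.50808013, -0.07825822]), np.float64(1.6958152345914783), np.float64(0.01228578384774412))
red14 (103, array([ 0.50808013, -0.07825822]), np.float64(1.6958152345914783), np.float64(0.01228578384774412))
red14 (103, array([ 0.50808013, -0.07825822]), np.float64(1.6958152345914783), np.float64(0.01228578384774412))
```

Emit:
servo_tool(rows=[[0.001,0,0,0.003,-0.0002,0.001,1],[0,0,0,0.001,-0.0002,0,1]])

```text
time_s: 14.03
ee_pos: [0.5144, -0.1777, 0.0495]
eef_rot: [0.001, 0.662, 0.75, -0.0]
wrist_force: [-0.0, -0.2, 0.1]
opening: 0.237
```

Run:
```python
from w import *
c,p,d=snap("w16"); ins(.036)
print("red",redline(c,p,(.5081,-.0783),r=32))
```

```text
t 14.08 pos [ 0.5144 -0.1777  0.0496] F [-0.1 -0.5 -1.2] T [ 0.01 -0.01 -0.  ] open 0.237 yaw_tool_x 1.6949 zax [ 0.0013 -0.0012 -1.    ]
s now 0.041 lat err 0.0
t 14.08 pos [ 0.5144 -0.1777  0.0496] F [-0.1 -0.5 -1.2] T [ 0.01 -0.01 -0.  ] open 0.237 yaw_tool_x 1.6949 zax [ 0.0013 -0.0012 -1.    ]
turn [0.0012 0.0014 0.0009] shift [ 0.005  -0.      0.0007]
red (245, array([ 0.50809932, -0.07806823]), np.float64(1.6881395888327564), np.float64(0.012409676033231017))
```

Emit:
servo_tool(rows=[[0.0012,0.0014,0.004,0.002,0,0.0007,1],[0,0,0,0.002,-0.0001,0.0002,1]])

```text
time_s: 14.25
ee_pos: [0.514, -0.1737, 0.0488]
eef_rot: [0.0, 0.664, 0.748, 0.0]
wrist_force: [-0.4, -0.6, -1.1]
opening: 0.236
```

Emit:
servo_tool(rows=[[0,0,0,0.002,-0.0001,0.0002,1]])

```text
time_s: 14.33
ee_pos: [0.5136, -0.1716, 0.0487]
eef_rot: [0.0, 0.664, 0.748, 0.0]
wrist_force: [0.4, -0.2, -0.8]
opening: 0.238
```

Run:
```python
from w import *
ins(.03,b=1.690)
```

```text
t 14.33 pos [ 0.5136 -0.1716  0.0487] F [ 0.4 -0.2 -0.8] T [-0.04  0.01 -0.  ] open 0.238 yaw_tool_x 1.6904 zax [ 3.e-04 -2.e-04 -1.e+00]
s now 0.0348 lat err 0.0004
t 14.33 pos [ 0.5136 -0.1716  0.0487] F [ 0.4 -0.2 -0.8] T [-0.04  0.01 -0.  ] open 0.238 yaw_tool_x 1.6904 zax [ 3.e-04 -2.e-04 -1.e+00]
turn [0.0003 0.0003 0.0004] shift [ 0.0048 -0.0004 -0.0003]
```

Emit:
servo_tool(rows=[[0,0,0,0.002,-0.0004,-0.0002,1]])

```text
time_s: 14.42
ee_pos: [0.5129, -0.1694, 0.0487]
eef_rot: [0.0, 0.664, 0.748, 0.0]
wrist_force: [-0.4, -0.4, -0.4]
opening: 0.238
```

Emit:
servo_tool(rows=[[0,0,0,0.002,0,0,1]])

```text
time_s: 14.5
ee_pos: [0.5126, -0.1672, 0.0487]
eef_rot: [0.0, 0.664, 0.748, -0.0]
wrist_force: [-0.3, 0.2, -0.5]
opening: 0.238
```

Emit:
servo_tool(rows=[[0,0,0,0.002,0,0,1]])

```text
time_s: 14.58
ee_pos: [0.5123, -0.165, 0.0487]
eef_rot: [-0.0, 0.664, 0.748, -0.0]
wrist_force: [-0.2, 0.8, 0.4]
opening: 0.239
```

Run:
```python
from w import *
ins(.023,b=1.690)
```

```text
t 14.58 pos [ 0.5123 -0.165   0.0487] F [-0.2  0.8  0.4] T [0.04 0.01 0.01] open 0.239 yaw_tool_x 1.6903 zax [-1.e-04 -0.e+00 -1.e+00]
s now 0.0281 lat err -0.0002
t 14.58 pos [ 0.5123 -0.165   0.0487] F [-0.2  0.8  0.4] T [0.04 0.01 0.01] open 0.239 yaw_tool_x 1.6903 zax [-1.e-04 -0.e+00 -1.e+00]
turn [-0.0001 -0.      0.0003] shift [ 0.0051  0.0002 -0.0002]
```

Emit:
servo_tool(rows=[[0,0,0,0.003,0.0001,0,1],[0,0,0,0.003,0,0,1]])

```text
time_s: 14.75
ee_pos: [0.5116, -0.1586, 0.0487]
eef_rot: [0.0, 0.664, 0.748, -0.0]
wrist_force: [-0.0, -0.4, 0.2]
opening: 0.234
```

Emit:
servo_tool(rows=[[0,0,0,0.0025,0,0,1]])

```text
time_s: 14.83
ee_pos: [0.5112, -0.1558, 0.0487]
eef_rot: [-0.0, 0.664, 0.748, -0.0]
wrist_force: [-1.0, -0.6, -0.2]
opening: 0.234
```

Run:
```python
from w import *
ins(.012,b=1.690)
```

```text
t 14.83 pos [ 0.5112 -0.1558  0.0487] F [-1.  -0.6 -0.2] T [-0.26  0.28  0.08] open 0.234 yaw_tool_x 1.6901 zax [-2.e-04 -1.e-04 -1.e+00]
s now 0.0188 lat err -0.0002
t 14.83 pos [ 0.5112 -0.1558  0.0487] F [-1.  -0.6 -0.2] T [-0.26  0.28  0.08] open 0.234 yaw_tool_x 1.6901 zax [-2.e-04 -1.e-04 -1.e+00]
turn [-0.0002  0.0001  0.0001] shift [ 0.0068  0.0002 -0.0003]
```

Emit:
servo_tool(rows=[[0,0,0,0.003,0,0,1]])

```text
time_s: 14.92
ee_pos: [0.5104, -0.1527, 0.0486]
eef_rot: [-0.0, 0.664, 0.748, -0.001]
wrist_force: [-3.4, -2.9, 0.2]
opening: 0.234
```

Emit:
servo_tool(rows=[[0,0,0,0.003,0,0,1]])

```text
time_s: 15.0
ee_pos: [0.5097, -0.15, 0.0486]
eef_rot: [0.0, 0.664, 0.748, -0.001]
wrist_force: [-1.8, -6.3, -1.1]
opening: 0.232
```

Emit:
servo_tool(rows=[[0,0,0,0.003,0,0,1]])

```text
time_s: 15.08
ee_pos: [0.5092, -0.1472, 0.0486]
eef_rot: [0.0, 0.664, 0.748, -0.002]
wrist_force: [-1.3, -4.4, -1.3]
opening: 0.23
```

Run:
```python
from w import *
ins(.0,b=1.690)
```

```text
t 15.08 pos [ 0.5092 -0.1472  0.0486] F [-1.3 -4.4 -1.3] T [-0.84  0.2   0.11] open 0.23 yaw_tool_x 1.6897 zax [-0.002  -0.0033 -1.    ]
s now 0.0101 lat err -0.0011
t 15.08 pos [ 0.5092 -0.1472  0.0486] F [-1.3 -4.4 -1.3] T [-0.84  0.2   0.11] open 0.23 yaw_tool_x 1.6897 zax [-0.002  -0.0033 -1.    ]
turn [-0.0024  0.0031 -0.0003] shift [ 0.0101  0.0011 -0.0003]
```

Emit:
servo_tool(rows=[[-0.002,0.003,0,0.003,0.0006,0,1]])

```text
time_s: 15.17
ee_pos: [0.509, -0.1439, 0.0485]
eef_rot: [-0.0, 0.664, 0.748, -0.0]
wrist_force: [-3.7, -1.4, -1.1]
opening: 0.234
```

Emit:
servo_tool(rows=[[0,0,0,0.002,0.0004,0,1]])

```text
time_s: 15.25
ee_pos: [0.5086, -0.141, 0.0483]
eef_rot: [-0.001, 0.664, 0.748, -0.0]
wrist_force: [-3.7, 1.1, -0.6]
opening: 0.236
```

Emit:
servo_tool(rows=[[0,0,0,0.002,0,0,1]])

```text
time_s: 15.33
ee_pos: [0.5082, -0.1382, 0.0482]
eef_rot: [-0.002, 0.664, 0.748, 0.0]
wrist_force: [-0.3, 0.4, -0.4]
opening: 0.24
```

Run:
```python
from w import *
ins(.0,b=1.690)
```

```text
t 15.33 pos [ 0.5082 -0.1382  0.0482] F [-0.3  0.4 -0.4] T [0.1  0.17 0.08] open 0.24 yaw_tool_x 1.6902 zax [-0.0023  0.0024 -1.    ]
s now 0.001 lat err -0.0011
t 15.33 pos [ 0.5082 -0.1382  0.0482] F [-0.3  0.4 -0.4] T [0.1  0.17 0.08] open 0.24 yaw_tool_x 1.6902 zax [-0.0023  0.0024 -1.    ]
turn [-0.002  -0.0026  0.0002] shift [ 0.001   0.0011 -0.0007]
```

Emit:
servo_tool(rows=[[-0.002,-0.0026,0,0.001,0.0005,-0.0004,1]])

```text
time_s: 15.42
ee_pos: [0.5087, -0.1365, 0.0485]
eef_rot: [-0.0, 0.664, 0.748, 0.0]
wrist_force: [0.4, -0.2, -0.1]
opening: 0.237
```

Emit:
servo_tool(rows=[[0,0,0,0.001,0,0,1]])

```text
time_s: 15.5
ee_pos: [0.5089, -0.1353, 0.0487]
eef_rot: [0.0, 0.664, 0.748, 0.001]
wrist_force: [-1.9, -3.6, -0.5]
opening: 0.233
```

Run:
```python
from w import *
ins(.0,b=1.690)
```

```text
t 15.5 pos [ 0.5089 -0.1353  0.0487] F [-1.9 -3.6 -0.5] T [-0.75  0.26  0.07] open 0.233 yaw_tool_x 1.6906 zax [ 1.2e-03  6.0e-04 -1.0e+00]
s now -0.0018 lat err 0.0001
t 15.5 pos [ 0.5089 -0.1353  0.0487] F [-1.9 -3.6 -0.5] T [-0.75  0.26  0.07] open 0.233 yaw_tool_x 1.6906 zax [ 1.2e-03  6.0e-04 -1.0e+00]
turn [ 0.0013 -0.0004  0.0006] shift [-0.0018 -0.0001 -0.0002]
```

Emit:
servo_tool(rows=[[0,0,0,0.001,0,0,1]])

```text
time_s: 15.58
ee_pos: [0.509, -0.135, 0.0489]
eef_rot: [0.001, 0.664, 0.748, 0.0]
wrist_force: [-2.8, -7.6, -0.7]
opening: 0.234
```

Emit:
servo_tool(rows=[[0,0,0,0.0005,0,0,1]])

```text
time_s: 15.67
ee_pos: [0.509, -0.1351, 0.049]
eef_rot: [0.002, 0.664, 0.748, -0.001]
wrist_force: [-2.1, -4.1, -1.0]
opening: 0.237
```

Emit:
servo_tool(rows=[[0,0,0,0,0,0,0.3],[0,0,0,0,0,0,0.1],[0,0,0,0,0,0,-0.2],[0,0,0,0,0,0,-0.2]])

```text
time_s: 16.0
ee_pos: [0.5103, -0.1351, 0.0495]
eef_rot: [0.002, 0.664, 0.748, 0.0]
wrist_force: [0.2, 0.6, 0.1]
opening: 0.597
```

Emit:
servo_tool(rows=[[0,0,0,0,0,-0.01,-0.2],[0,0,0,0,0,-0.03,-0.2],[0,0,0,-0.01,0,-0.03,-0.5],[0,0,0,-0.02,0,-0.03,-1],[0,0,0,0,0,-0.01,-1]])

```text
time_s: 16.42
ee_pos: [0.5116, -0.1634, 0.1635]
eef_rot: [-0.001, 0.663, 0.749, -0.0]
wrist_force: [0.3, 0.2, -0.4]
opening: 0.986
```

Emit:
servo_tool(rows=[[0,0,0,0,0,0,-1],[0,0,0,0,0,0,-1]])

```text
time_s: 16.58
ee_pos: [0.513, -0.1646, 0.1677]
eef_rot: [0.002, 0.663, 0.748, 0.001]
wrist_force: [-0.5, 0.3, 0.0]
opening: 1.003
```

Run:
```python
from w import *
st();c,p,d=snap("w17")
s,ce,r,m=clip(c,p,(.515,-.135),zg=.070);P=np.array(r[0]);print("grip",r)
print("red",redline(c,p,(.5081,-.0783),r=20)); print("roll",rolltop(c,p,d,.056,(.508,-.078))[:3])
b=redline(c,p,(.5081,-.0783),r=20)[2];ex=np.array([np.cos(b),np.sin(b)]);ey=np.array([ex[1],-ex[0]]);v=np.array([.5081,-.0783])-P;print("grip->spindle along, lateral",v@ex,v@ey)
g=proj(c,(.511,-.09,.064)).astype(int);print(g)
x0,y0=max(0,g[0]-100),max(0,g[1]-110)
cv2.imwrite("pics/c17.png",cv2.resize(p[y0:y0+190,x0:x0+200],None,fx=3,fy=3,interpolation=2))
```

```text
t 16.58 pos [ 0.513  -0.1646  0.1677] F [-0.5  0.3  0. ] T [ 0.02  0.04 -0.02] open 1.003 yaw_tool_x 1.6911 zax [ 0.0044 -0.0016 -1.    ]
grip ((0.5084090232849121, -0.13466238975524902), (0.02142329141497612, 0.024829020723700523), 7.488861083984375)
red (56, array([ 0.50823186, -0.07837114]), np.float64(1.6916898841553127), np.float64(0.01214604351951392))
roll (3415, np.float64(0.05608204220096662), ((0.5077746510505676, -0.08862683922052383), 0.039214424788951874))
grip->spindle along, lateral 0.055988283867603905 0.0064904964273792415
[326 110]
```

View pics/c17.png

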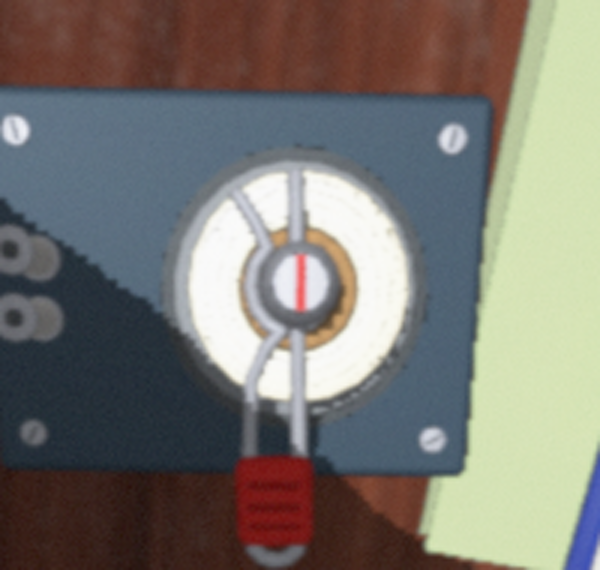

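The last picture shows the straight leg through the spindle on the red line, the bent leg's hump closed round the spindle, and the roll flat on the turntable. The gripper is clear.

```bash
python3 -c "
from plant import *
print(hand_in())"
```

```text
the job is handed in; nothing more can be done
None
```

The roll of labels is on the spindle, flat on the turntable, and the R-clip is pushed through the cross-hole, snapped over and home. I handed it in at about 16.6 s with the gripper clear of everything.

**Roll:** I lowered it under control, and the camera puts the label top at 56 mm, which matches fully seated. The contact reading at touchdown was a brief 31 N.

**Clip:** The straight leg entered without resistance. The bent leg pushed back with about 6 to 7 N, snapped over, and the clip met a firm stop. The last picture shows the hump closed round the spindle.

**Checks or steps that did not go cleanly:**
- **First roll grasp failed:** The fingertips sit about 22 mm farther back than the interface text implied. The fingers closed on top of the roll with about 30 N and slid it about 20 mm sideways, still upright. I re-measured it and grasped it properly.
- **Light desk touch:** The fingers pressed on the desk at about 14 N while picking up the clip.
- **Clip distance:** The camera gives 56 mm from grip to spindle against 58 mm nominal. I put this down to the grip's visible front face, because the firm stop and the picture both say it is home.
- **Final roll centre check:** The circle fit in the last picture took in the clip as well, so it does not count. The earlier check, before the clip went in, was within about 1 mm.

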